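# Clear the gel viewer and index its filter

## Robot

A 7-joint arm with a two-finger parallel gripper is mounted at the origin on the work surface. World frame = base frame: x ahead of the robot, y to its left, z up, the work surface at z = 0. Lengths are in m, angles in degrees, forces in N, time in s.
With the tool pointing down it reaches from about 0.425 to 0.95 m from the base axis. Payload 4.7 kg.
Tool frame: the origin (TCP) lies on the mounting face of the last link; the fingertips stand 173 mm ahead of it and the grasp point (between the pads) lies 155 mm ahead of it; x points along the fingers, z is the direction in which the jaws open and shut, and the axes are right-handed (so a half turn about x gives the same grasp; the last joint's range is limited). The gripper opens to 85 mm and grips with 20 to 120 N. Pads are 22 mm wide; open, the fingers measure 114 mm over their backs; the gripper's body (76 mm by 85 mm) begins 54 mm behind the grasp point. The pads swing forward as they close: fully open they stand 13 mm farther back than shut.
Start: joints at [71.396, 26.849, -2.785, 87.806, 1.381, 65.374, -4.715], TCP at [0.197, -0.646, 0.405] pointing down, gripper open.
Joint ranges: [-148.3, 148.3], [-19.14, 114.17], [-79.39, 73.82], [5.75, 140.21], [-59.74, 239.74], [12.07, 113.84], [-152.46, 152.46]. Speed limits (degrees/s): [147.25, 147.25, 180, 180, 180, 180, 180].

## Interface

Orientations are given as a 3x3 rotation matrix whose columns are the frame's x, y, z axes.
In Python, from plant import * gives the robot as it stands.
- The arm moves only by the tool move_arm, never from a script. Its argument "commands" is a list of rows, each an object of numbers: "x", "y", "z": the shift along the world's x, y, z in units of 30 mm (1.0 is 30 mm); "wx", "wy", "wz": the turn, a rotation vector about the world's x, y, z in units of 5 degrees (1.0 is 5 degrees). In form: [{"x": .., "y": .., "z": .., "wx": .., "wy": .., "wz": ..}, ...]. A call has 1 to 12 rows; each row is the pose to reach, as a shift and turn from the pose commanded when the call began; what a row does not reach only later rows make up. A row lasts 1/8 s, in which the tool goes at most 62.5 mm and 10.7 degrees, less where a joint would pass 70% of its speed; a pose out of reach is approached as far as the arm can. A call with a gripper value outside its range is refused whole. "gripper" is the finger opening in mm, from 0 to 85.4, set as the call begins (left out, the last holds). The fingers move at their own pace and stop on an object; "squeeze" is the grip in N (left out, the last holds). Time passes only in rows, so rows that repeat a pose let the fingers close. It gives the time, the measured TCP pose, the force and the opening at its end, in the units of the state.
- read_state(): the state, without advancing time (a new reading comes with each control period).
- get_image(name): name is "scene" or "top" or "wrist"; returns (picture, depth): 480x640x3 uint8, red, green, blue; 480x640 float32, m along the optical axis (not along the pixel's ray), 0 where there is no reading.
- get_calibration(name): a dict with "intrinsics" (3x3 intrinsics, pixels), "dist" ([k1, k2, p1, p2, k3] as OpenCV has them; the pictures are not rectified), "rvec" (rotation vector, rad) and "tvec" (3), from world to camera coordinates, as OpenCV has them. Camera axes: x right, y down, z forward; pixel columns grow to the right and rows downward; lengths in m; the calibration is good to about 2 mm. A picture is of the moment at which its call begins: read the wrist's pose just before it. get_calibration takes no time and is no camera call; for the wrist camera it gives the pose at the moment of the call.
- sign_off(): hands the job in, once; it reports no verdict.
The state is a dict: "time": time; "joints": joint angles; "dq": joint speeds; "joint_efforts": joint torques, N m; "tool_pos": TCP position; "ee_rot": TCP orientation; "ft_force": force on the tool from outside, world axes, zero at the start; "ft_torque": the same for the moment, N m; "opening": finger opening in m.
Only numpy, scipy, OpenCV 4.12 (cv2) and the standard library are available. Lean on these libraries where they do the work, as an engineer would, in place of code of your own. Each camera call takes 0.05 s, during which the arm holds its last target.

## Task

Pick up the scraper block, wipe all three blue chips off the viewer's window into its steel catch tray with it (not with the fingers, and not with the filter, which stays parked meanwhile), and stand the scraper back upright on the bench. Then take the filter by its green fin and slide it over the window until you feel the ball click into the notch; do not force it on past the click. Finish while still holding the fin, with the filter at rest in the notch, and leave the other things on the bench alone.

Things in the scene. Friction and masses are not known exactly. Their poses are not given: they have to be found in the camera images.
- viewer: fixed cream light box, yaw within 0.25 rad; origin at bench level, x away from the robot, y along the rail, z up; all viewer coordinates in mm in this frame. Its flat top (deck) is at z 45: x -75 to 140, y -170 to 170. Rail and slide bar run along y at x 80 to 102, top at z 62
- window (a point): centre of the bright window, flush in the deck and open towards the tray, 116 (x) by 106 (y); viewer x -67 to 49, y -132 to -26; axes as the viewer's
- tray (a point): middle of the floor of the open steel catch tray beside the deck's robot-side edge; inside viewer x -141 to -75, y -166 to 16, floor at z 4, walls up to z 40, lower than the deck; axes as the viewer's
- travel (a joint): travel of the filter along the rail, m: 0 to 0.02 = parked, grows as it slides to the viewer's -y over the window; end stop 0.19. Dark frame with amber pane, 132 (y) by 148 (x), from 5 to 13 above the deck, its middle at viewer y = 85 - travel. Slides with 2 to 4 N
- filter: the filter; origin on the deck level in the middle of the filter in y, at viewer x 0, y = 85 - travel; axes as the viewer's. On its frame stands an green upright fin to hold it by: 16 thick (y, the slide direction), 36 wide (x), 50 tall from 58 to 108 above the bench, its middle at viewer x 60
- grip (a point): centre of the fin, 27 above the frame (85 above the bench)
- notch (a point): middle of the upright groove (13 wide) in the far (+x) face of the filter's steel slide bar; moves with the filter, 70 to the +y side of the fin. The click comes when it is within 8 of the index block's middle in y
- index_block: blue block 26 by 50 (y) by 32 tall, fixed beyond the rail; origin on the deck at viewer x 120, y -2 to 22; axes as the viewer's. A hidden spring ball in it, up to 8 to either side of its middle in y, presses on the slide bar, drops into the groove without resistance, with a slight pull, then holds the filter with 1 to 2 play; about 12 N would force it on
- ball (a joint): how far the spring ball stands out of its block, in m: about 0.0005 while it rides on the flat of the bar, 0.002 to 0.003 when seated in the groove
- scraper_grip (a point): centre of the grip of the loose scraper block, 52 above its foot. Black foot 110 (its y) x 30 (its x) x 22 tall; on it a yellow grip 60 (y) x 26 (x), from 22 to 82 above the foot; 140 to 280 g. Stands upright on the bench left or right of the viewer. The long face (across its x) pushes the chips
- scraper: the same scraper; origin in the middle of its foot's underside
- chip0_mid (a point): loose blue ceramic chip, about 20 x 14 x 9 tall, lying on the window; centre
- chip0: the same chip; origin at its underside
- chip1_mid (a point): loose blue ceramic chip, about 20 x 14 x 9 tall, lying on the window; centre
- chip1: the same chip; origin at its underside
- chip2_mid (a point): loose blue ceramic chip, about 20 x 14 x 9 tall, lying on the window; centre
- chip2: the same chip; origin at its underside
- tube_rack: bystander, to be left alone: blue rack block 90 x 130 x 35 with tubes in its holes; stands on the bench where the scraper is not (their places swap at random); origin under its centre
- bottle: bystander, to be left alone: amber bottle, 68 across, 160 tall; origin under its centre
- tip_box: bystander, to be left alone: green box 85 x 120 x 55; origin under its centre
Things that resemble listed ones, but are neither listed nor needed, are in the scene too. Of the things like the scraper, leave any that is orange or turquoise; of the rest the larger one is meant.

How it is judged (in metres and radians):
On the way, in this order (a step that is already met when the one before it is completed fails the run):
1. all three chips lie in the catch tray, swept with the scraper in the fingers, the filter still parked (x of chip0_mid in the frame of viewer between -0.145 and -0.07 m and z of each of chip0_mid, chip1_mid, chip2_mid in the frame of viewer below 0.038 m and y of chip0_mid in the frame of viewer between -0.172 and 0.022 m and x of chip1_mid in the frame of viewer between -0.145 and -0.07 m and y of chip1_mid in the frame of viewer between -0.172 and 0.022 m and x of chip2_mid in the frame of viewer between -0.145 and -0.07 m and y of chip2_mid in the frame of viewer between -0.172 and 0.022 m and contact force between the fingers and scraper above 1 N and value of joint travel below 0.035 m), for 0.1 s.
2. the scraper stands upright on the bench, let go, the filter still parked (height (world z) of scraper_grip between 0.045 and 0.06 m and angle between scraper_grip's own z axis and vertical below 0.1 rad and contact force between scraper and the fingers below 0.2 N and contact force between scraper and viewer below 0.05 N and value of joint travel below 0.035 m), for 0.2 s.
3. the filter is in the notch, its fin held in the fingers (value of joint ball above 0.0015 m and y of notch in the frame of index_block between -0.013 and 0.013 m and contact force between the fingers and filter above 2 N and distance between the grasp point and grip below 0.035 m), for 0.2 s.
At the end, for the whole second after the job is handed in: Chips in the catch tray; scraper upright (within 0.1 rad) on the bench, released; ball at least 1.5 mm into the groove and the groove within 13 mm of the index block's middle; filter at rest (under 10 mm/s); fingers on the filter with over 2 N, the grasp within 35 mm of the fin's centre (all of step 3 and x of chip0_mid in the frame of viewer between -0.145 and -0.07 m and z of each of chip0_mid, chip1_mid, chip2_mid in the frame of viewer below 0.038 m and y of chip0_mid in the frame of viewer between -0.172 and 0.022 m and x of chip1_mid in the frame of viewer between -0.145 and -0.07 m and y of chip1_mid in the frame of viewer between -0.172 and 0.022 m and x of chip2_mid in the frame of viewer between -0.145 and -0.07 m and y of chip2_mid in the frame of viewer between -0.172 and 0.022 m and height (world z) of scraper_grip between 0.045 and 0.06 m and angle between scraper_grip's own z axis and vertical below 0.1 rad and contact force between scraper and the fingers below 0.2 N and contact force between scraper and viewer below 0.05 N and velocity of joint travel between -0.01 and 0.01 m/s); the arm keeps its last pose, push and grip.
It fails at once if a chip is touched by the fingers (contact force between the fingers and chip0 above 0.3 N or contact force between the fingers and chip1 above 0.3 N or contact force between the fingers and chip2 above 0.3 N).
It fails at once if the filter is forced on past the click: its groove more than 20 mm past the index block's middle (y of notch in the frame of index_block below -0.02 m).
It fails at once if a bystander is moved by more than 30 mm (distance of any of tube_rack, bottle, tip_box from where it was at the start of the episode above 0.03 m).
It also fails if it takes over 64 s, if anything falls off the work surface, if the arm or the gripper's body presses on something with over 40 N, if the wrist force passes 120 N, or if a joint passes its speed limit or range.

## Working session

There is one attempt and no reset: what is moved stays moved. The work goes in short steps, Python scripts to look and compute and a tool call to move; the robot and the scene stay as the last step left them, time stands still between calls to the robot, and variables do not carry over. Pictures are saved under pics/ and viewed, and the job is handed in when it is done.

Besides the shell and the picture viewer there is one more tool, called after ">>>" by a JSON object that holds its "name" and its "arguments", one argument or row to a line. move_arm: Moves the arm, as the interface text tells. Its arguments: {"type":"object","properties":{"commands":{"type":"array","items":{"type":"object","properties":{"x":{"type":"number"},"y":{"type":"number"},"z":{"type":"number"},"wx":{"type":"number"},"wy":{"type":"number"},"wz":{"type":"number"}}}},"gripper":{"type":"number"},"squeeze":{"type":"number"}},"required":["commands"]}

```bash
mkdir -p pics; ls
python3 - <<'E'
from plant import *
import cv2,numpy as np
s=read_state();print({k:np.round(v,3).tolist() for k,v in s.items()})
for n in ["scene","top"]:
    c=get_calibration(n);p,d=get_image(n)
    np.savez(f"{n}0.npz",p=p,d=d,K=c["intrinsics"],dist=c["dist"],r=c["rvec"],t=c["tvec"])
    cv2.imwrite(f"pics/{n}0.png",p[...,::-1])
    print(n,np.round(c["intrinsics"],1).tolist(),c["dist"],(-cv2.Rodrigues(np.array(c["rvec"],float))[0].T@np.array(c["tvec"],float).ravel()))
E
```

```text
pics
{'time': 0.0, 'joints': [71.397, 26.9, -2.784, 87.875, 1.383, 65.376, -4.716], 'dq': [-0.006, -0.002, -0.038, 0.074, -0.022, 0.024, 0.052], 'joint_efforts': [-0.0, -51.031, -0.046, -23.771, 0.011, 0.008, 0.0], 'tool_pos': [0.197, -0.645, 0.404], 'ee_rot': [[-0.001, 0.957, 0.292], [0.002, 0.292, -0.957], [-1.0, -0.0, -0.002]], 'ft_force': [-0.317, 0.221, 0.428], 'ft_torque': [-0.034, -0.009, 0.029], 'opening': 0.086}
scene [[437.2, 0.0, 318.1], [0.0, 437.2, 236.7], [0.0, 0.0, 1.0]] [0.02012527 0.         0.         0.         0.        ] [ 1.25483797 -0.37035573  0.77902713]
top [[551.7, 0.0, 317.2], [0.0, 551.7, 239.4], [0.0, 0.0, 1.0]] [-0.03076194  0.          0.          0.          0.        ] [0.4028589  0.0585717  1.62802451]
```

View pics/scene0.png

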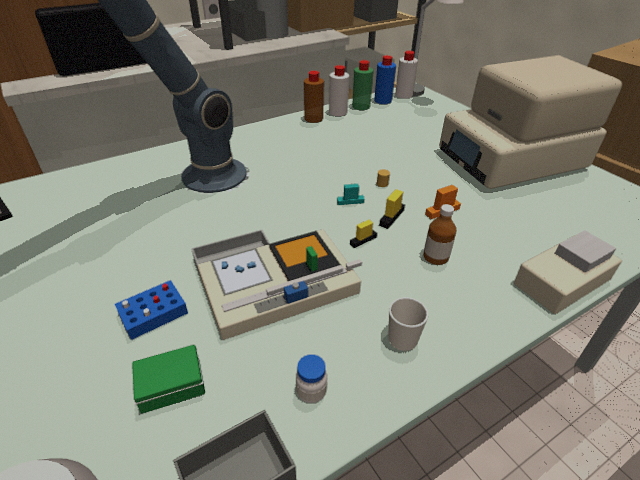

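View pics/top0.png

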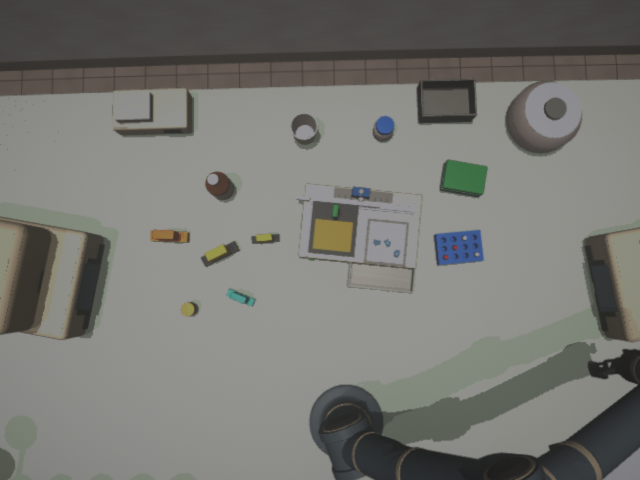

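In the top picture, these could be the scraper: yellow/black at (220,253), a smaller yellow/black at (265,238), orange at (170,237) and turquoise at (240,297). The larger yellow one at (220,253) fits. I'll confirm it in a crop and measure.

```bash
cat > h.py <<'E'
import cv2,numpy as np
def load(n):
    z=np.load(n);return dict(z)
def rays(z,uv):
    uv=np.asarray(uv,float).reshape(-1,1,2)
    n=cv2.undistortPoints(uv,z["K"].astype(float),z["dist"].astype(float))[:,0]
    R=cv2.Rodrigues(z["r"].astype(float))[0];t=z["t"].astype(float).ravel()
    return -R.T@t, np.c_[n,np.ones(len(n))]@R
def onz(z,uv,h):
    o,d=rays(z,uv);return o+d*((h-o[2])/d[:,2])[:,None]
def proj(z,X):
    return cv2.projectPoints(np.asarray(X,float).reshape(-1,3),z["r"].astype(float),z["t"].astype(float),z["K"].astype(float),z["dist"].astype(float))[0][:,0]
def cloud(z):
    v,u=np.mgrid[:480,:640];o,d=rays(z,np.c_[u.ravel(),v.ravel()])
    return (o+d*z["d"].reshape(-1,1)).reshape(480,640,3)
E
python3 - <<'E'
from h import *
z=load("top0.npz");p=z["p"]
a=cv2.resize(p[180:310,140:300],None,fx=4,fy=4,interpolation=cv2.INTER_CUBIC)
b=cv2.resize(p[175:300,290:430],None,fx=5,fy=5,interpolation=cv2.INTER_CUBIC)
cv2.imwrite("pics/cropA.png",a[...,::-1]);cv2.imwrite("pics/cropB.png",b[:600,:800,::-1])
hsv=cv2.cvtColor(p,cv2.COLOR_RGB2HSV)
C=cloud(z)
def blobs(m,name,roi,h,mn=15):
    u0,u1,v0,v1=roi;M=np.zeros(m.shape,np.uint8);M[v0:v1,u0:u1]=m[v0:v1,u0:u1]
    for c in cv2.findContours(M,cv2.RETR_EXTERNAL,cv2.CHAIN_APPROX_NONE)[0]:
        if cv2.contourArea(c)<mn: continue
        r=cv2.minAreaRect(c);box=cv2.boxPoints(r);w=onz(z,box,h)
        mm=np.zeros(m.shape,np.uint8);cv2.drawContours(mm,[c],-1,1,-1)
        e=np.linalg.norm(np.diff(w[[0,1,2]],axis=0)[:,:2],axis=1)
        k=0 if e[0]>e[1] else 1
        dv=w[k+1]-w[k];ang=np.degrees(np.arctan2(dv[1],dv[0]))
        print(name,np.round(r[0],1),"mid",np.round(w.mean(0),4),"size",np.round(e,3),"long axis",round(ang,1),"depth z",np.round(np.median(C[mm>0][:,2]),4))
H,S,V=hsv[...,0],hsv[...,1],hsv[...,2]
blobs((H>24)&(H<34)&(S>150)&(V>110),"yel",(140,300,180,330),0.082)
blobs((V<70),"blk",(190,290,220,280),0.022)
blobs((H>10)&(H<24)&(S>150)&(V>110),"amberpane",(300,430,180,300),0.058)
blobs((H>50)&(H<75)&(S>150),"fin",(300,430,180,300),0.108,4)
blobs((H>95)&(H<125)&(S>90),"blue",(300,430,180,300),0.054,4)
E
```

```text
blk [222.4 252.8] mid [0.4969 0.3469 0.022 ] size [0.073 0.026] long axis -64.7 depth z 0.0236
blue [365. 192.] mid [ 0.6606 -0.072   0.054 ] size [0.017 0.023] long axis 178.2 depth z 0.076
blue [356. 191.] mid [ 0.6641 -0.0462  0.054 ] size [0.017 0.023] long axis 178.3 depth z 0.0756
```

View pics/cropA.png

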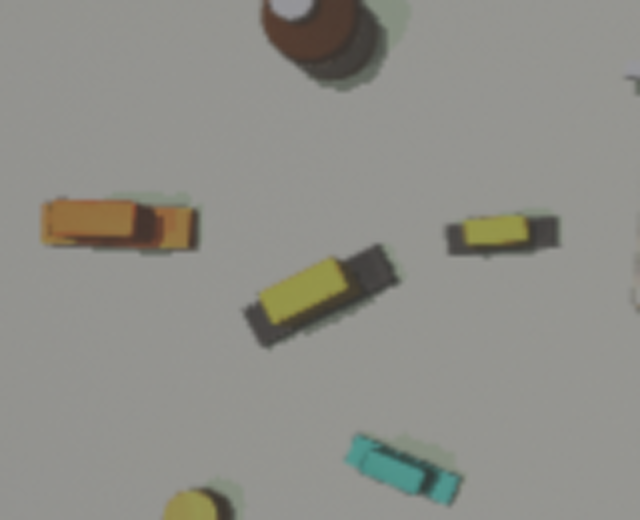

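View pics/cropB.png

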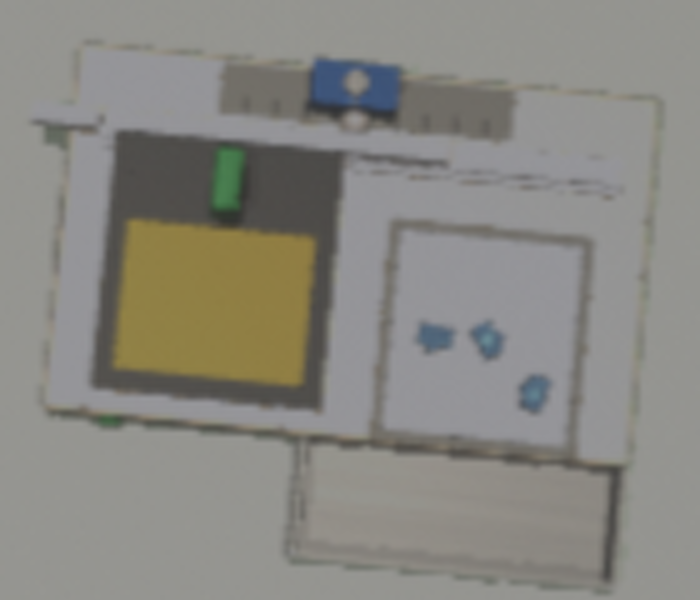

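The crop shows the larger yellow-on-black block at crop (305,295), i.e. (216..222,253). It is clearly larger than the yellow one at (495,232). The window has three chips at about (377,242), (387,243) and (397,253), and the fin is at (336,211).

Run:
```python
from h import *
z=load("top0.npz");p=z["p"];C=cloud(z)
q=lambda x,y:(x/5+290-.4,y/5+175-.4)
cor=onz(z,[q(82,43),q(660,98),q(628,463),q(45,410)],0.045)  # +x+y, +x-y, -x-y, -x+y
print("deck",np.round(cor,4).tolist())
mod=np.array([[.14,.17],[.14,-.17],[-.075,-.17],[-.075,.17]])
A=mod-mod.mean(0);B=cor[:,:2]-cor[:,:2].mean(0)
yaw=np.arctan2((A[:,0]*B[:,1]-A[:,1]*B[:,0]).sum(),(A*B).sum())
R=np.array([[np.cos(yaw),-np.sin(yaw)],[np.sin(yaw),np.cos(yaw)]])
org=cor[:,:2].mean(0)-R@mod.mean(0)
print("yaw",np.degrees(yaw),"org",org,"resid",np.round((org+mod@R.T-cor[:,:2]),4).tolist())
np.savez("viewer.npz",yaw=yaw,org=org,R=R)
hsv=cv2.cvtColor(p,cv2.COLOR_RGB2HSV);H,S,V=[hsv[...,i].astype(int) for i in range(3)]
def blobs(m,name,roi,h,mn=10):
    u0,u1,v0,v1=roi;M=np.zeros(m.shape,np.uint8);M[v0:v1,u0:u1]=m[v0:v1,u0:u1]
    n,l,st,ce=cv2.connectedComponentsWithStats(M)
    for i in range(1,n):
        if st[i,4]<mn: continue
        pts=np.argwhere(l==i)[:,::-1].astype(np.float32)
        w=onz(z,pts,h);r=cv2.minAreaRect((w[:,:2]*1000).astype(np.float32))
        mm=w[:,:2].mean(0)
        print(name,st[i,4],np.round(ce[i],1),"mean",np.round(mm,4),"rect",np.round(r[0],1),np.round(np.array(r[1])+2.8,1),round(r[2],1),"viewer",np.round(R.T@(mm-org),4),"dz",np.round(np.median(C[l==i][:,2]),4))
blobs((H>23)&(H<36)&(S>100)&(V>90),"yel",(140,300,180,330),0.082)
blobs((V<85),"blk",(190,290,220,280),0.022)
blobs((H>15)&(H<30)&(S>100)&(V>100),"pane",(300,430,180,300),0.058)
blobs((H>50)&(H<80)&(S>100),"fin",(300,430,180,250),0.108)
blobs((H>95)&(H<125)&(S>90),"chip",(360,430,225,300),0.0535)
```

```text
deck [[0.6921, 0.0976, 0.045], [0.6516, -0.2364, 0.045], [0.441, -0.21, 0.045], [0.4794, 0.1235, 0.045]]
yaw -6.828905231461736 org [ 0.53376658 -0.05245502] resid [[0.0009, 0.0021], [0.0009, -0.0015], [-0.0019, -0.0024], [0.0001, 0.0017]]
yel 96 [263.6 237.2] mean [0.5347 0.2194] rect [535.2 219.7] [45.2 19.7] 88.6 viewer [-0.0314  0.27  ] dz 0.061
yel 186 [215.3 252.6] mean [0.4946 0.3561] rect [494.7 355.6] [26.9 61.9] 25.3 viewer [-0.0875  0.401 ] dz 0.0819
yel 131 [187.4 308.8] mean [0.339  0.4359] rect [338.5 437.1] [36.5 36.2] 89.6 viewer [-0.2514  0.4618] dz 0.0448
blk 97 [267.2 239.4] mean [0.5331 0.2152] rect [535.7 221.6] [78.9 23.3] 89.0 viewer [-0.0324  0.2657] dz 0.0166
blk 240 [222.5 253.7] mean [0.4943 0.3466] rect [494.4 353.7] [ 33.1 111.1] 25.3 viewer [-0.0867  0.3915] dz 0.0231
pane 1119 [332.5 235. ] mean [0.5381 0.0249] rect [538.3  24.9] [109.8  88.1] 82.9 viewer [-0.0049  0.0773] dz 0.0553
fin 48 [335.1 210.2] mean [0.6028 0.0171] rect [601.9  17.3] [13.9 33.6] 88.5 viewer [0.0603 0.0772] dz 0.1079
```

Run:
```python
from h import *
z=load("top0.npz");p=z["p"];C=cloud(z);v=np.load("viewer.npz");R,org=v["R"],v["org"]
hsv=cv2.cvtColor(p,cv2.COLOR_RGB2HSV)
for q in [(377,242),(387,243),(397,253),(361,192)]: print(q,hsv[q[1],q[0]],p[q[1],q[0]])
H,S,V=[hsv[...,i].astype(int) for i in range(3)]
M=((H>92)&(H<125)&(S>45)).astype(np.uint8)
for roi,h in [((360,425,225,300),.0535),((345,380,180,205),.077)]:
    m=np.zeros_like(M);u0,u1,v0,v1=roi;m[v0:v1,u0:u1]=M[v0:v1,u0:u1]
    n,l,st,ce=cv2.connectedComponentsWithStats(m)
    for i in range(1,n):
        if st[i,4]<6: continue
        w=onz(z,np.argwhere(l==i)[:,::-1],h)[:,:2];vv=(w-org)@R
        print(st[i,4],np.round(ce[i],1),"world",np.round(w.mean(0),4),"viewer mean",np.round(vv.mean(0),4),"min",np.round(vv.min(0),3),"max",np.round(vv.max(0),3))
# window heights
for x in (-.06,-.03,0,.03,.055,.07):
    u=proj(z,[np.r_[org+R@[x,-.079],.045]])[0].round().astype(int);print(x,C[u[1],u[0],2])
print("window/tray world", [np.round(org+R@np.array(a),4).tolist() for a in [(-.009,-.079),(-.108,-.075),(.06,.077)]])
s=load("scene0.npz");Cs=cloud(s)
hs=cv2.cvtColor(s["p"],cv2.COLOR_RGB2HSV).astype(int)
b=((hs[...,0]>92)&(hs[...,0]<125)&(hs[...,1]>60));b[:, :190]=0;b[:240]=0;b[:,330:]=0;b[310:]=0
n,l,st,ce=cv2.connectedComponentsWithStats(b.astype(np.uint8))
for i in range(1,n):
    if st[i,4]<8:continue
    P=Cs[l==i];vv=(P[:,:2]-org)@R;print("scene",st[i,4],np.round(ce[i],1),np.round(np.median(P,0),4),"viewer",np.round(np.median(vv,0),4),np.round(vv.min(0),3),np.round(vv.max(0),3))
```

```text
(377, 242) [104  84 121] [ 81 102 121]
(387, 243) [ 97  73 143] [102 133 143]
(397, 253) [100  77 136] [ 95 123 136]
(361, 192) [ 18  18 139] [139 135 129]
24 [376.3 241.8] world [ 0.5159 -0.1001] viewer mean [-0.012  -0.0494] min [-0.018 -0.057] max [-0.007 -0.042]
23 [387.1 242.5] world [ 0.5133 -0.1307] viewer mean [-0.011  -0.0802] min [-0.018 -0.086] max [-0.004 -0.074]
27 [396.4 253.1] world [ 0.4823 -0.1562] viewer mean [-0.0388 -0.1092] min [-0.047 -0.116] max [-0.03  -0.102]
141 [360.5 191.8] world [ 0.6578 -0.0573] viewer mean [0.1237 0.0099] min [ 0.11  -0.015] max [0.137 0.035]
-0.06 0.04542450735774417
-0.03 0.048449794035088756
0 0.055215958876773996
0.03 0.039319401571316304
0.055 0.04572542172213723
0.07 0.04093822298290717
window/tray world [[0.5154, -0.1298], [0.4176, -0.1141], [0.6025, 0.0169]]
scene 35 [224.1 265. ] [ 0.486  -0.1572  0.0533] viewer [-0.0349 -0.11  ] [-0.045 -0.116] [-0.028 -0.102]
scene 35 [251.  264.7] [ 0.5194 -0.1018  0.0537] viewer [-0.0087 -0.0507] [-0.017 -0.059] [-0.005 -0.042]
scene 36 [239.1 268.6] [ 0.5173 -0.1315  0.0533] viewer [-0.0072 -0.0807] [-0.016 -0.087] [ 0.002 -0.071]
scene 362 [295.5 292.2] [ 0.6687 -0.0625  0.0714] viewer [0.1353 0.0057] [ 0.11  -0.015] [0.14  0.035]
```

Measurements agree with the given sizes: foot 111x33, grip top 0.082, deck residual 2 mm. The larger yellow scraper is at (0.4945, 0.3545) with its long axis at 115.3°, so I'm moving over it.

>>> {"name": "move_arm", "arguments": {
  "commands": [
    {"x":1.0,"y":1.65,"wz":1},
    {"x":2.0,"y":3.3,"wz":2},
    {"x":3.0,"y":4.95,"wz":3},
    {"x":4.0,"y":6.6,"wz":4},
    {"x":5.0,"y":8.25,"wz":5},
    {"x":6.0,"y":9.9,"wz":6},
    {"x":7.0,"y":11.55,"wz":7},
    {"x":8.0,"y":13.2,"wz":8},
    {"x":9.0,"y":14.85,"wz":9},
    {"x":10.0,"y":16.5,"wz":10},
    {"x":10.1,"y":18.3,"wz":11},
    {"x":10.1,"y":20.1,"wz":12}
  ],
  "gripper": 75
}}

```text
invalid input
```

>>> {"name": "move_arm", "arguments": {
  "commands": [
    {"y":1.8,"wz":1},
    {"y":3.6,"wz":2},
    {"y":5.4,"wz":3},
    {"y":7.2,"wz":4.2},
    {"y":9.0,"x":-0.1,"wz":5.4},
    {"y":10.8,"x":-0.2,"wz":6.6},
    {"y":12.4,"x":-0.2,"wz":7.66},
    {"y":13.2,"x":-0.2,"wz":7.66},
    {"y":13.2,"x":-0.2,"wz":7.66}
  ]
}}

```text
invalid input
```

```bash
cat > st.py <<'E'
from plant import *
import numpy as np
s=read_state();R=np.array(s["ee_rot"])
print("t",round(s["time"],2),"pos",np.round(s["tool_pos"],4),"grasp",np.round(np.array(s["tool_pos"])+.155*R[:,0],4),"jaw",np.round(np.degrees(np.arctan2(R[1,2],R[0,2])),2),"down",np.round(R[:,0],3),"F",np.round(s["ft_force"],2),"T",np.round(s["ft_torque"],2),"open",np.round(s["opening"],4),"j",np.round(s["joints"],0))
E
python3 st.py
python3 - <<'E'
from plant import *
import cv2,numpy as np
c=get_calibration("wrist");p,d=get_image("wrist")
np.savez("wrist1.npz",p=p,d=d,K=c["intrinsics"],dist=c["dist"],r=c["rvec"],t=c["tvec"])
cv2.imwrite("pics/wrist1.png",p[...,::-1])
E
```

```text
t 0.1 pos [ 0.1967 -0.6455  0.4038] grasp [ 0.1966 -0.6452  0.2488] jaw -73.05 down [-0.001  0.002 -1.   ] F [ 0.01 -0.01 -0.05] T [ 0.01 -0.04  0.  ] open 0.0856 j [71. 27. -3. 88.  1. 65. -5.]
```

View pics/wrist1.png

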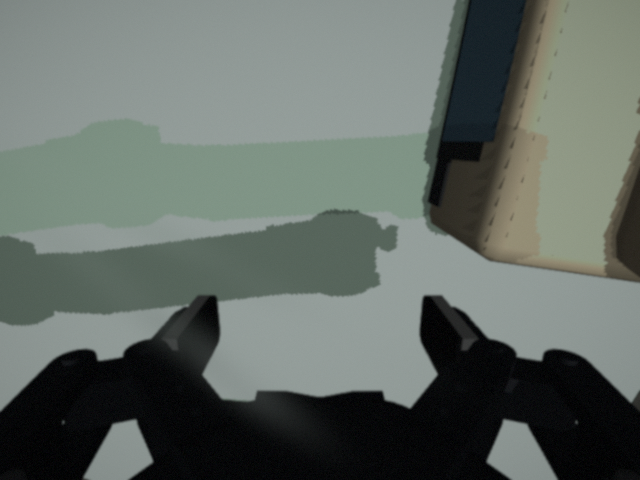

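The wrist view shows only the gripper and its shadow: neither move ran. I'll try again with all six keys in every row.

>>> {"name": "move_arm", "arguments": {
  "commands": [
    {"x":1.0,"y":1.65,"z":0,"wx":0,"wy":0,"wz":1},
    {"x":2.0,"y":3.3,"z":0,"wx":0,"wy":0,"wz":2},
    {"x":3.0,"y":4.95,"z":0,"wx":0,"wy":0,"wz":3},
    {"x":4.0,"y":6.6,"z":0,"wx":0,"wy":0,"wz":4},
    {"x":5.0,"y":8.25,"z":0,"wx":0,"wy":0,"wz":5},
    {"x":6.0,"y":9.9,"z":0,"wx":0,"wy":0,"wz":6},
    {"x":7.0,"y":11.55,"z":0,"wx":0,"wy":0,"wz":7},
    {"x":8.0,"y":13.2,"z":0,"wx":0,"wy":0,"wz":8},
    {"x":9.0,"y":14.85,"z":0,"wx":0,"wy":0,"wz":9},
    {"x":10.0,"y":16.5,"z":0,"wx":0,"wy":0,"wz":10},
    {"x":10.1,"y":18.3,"z":0,"wx":0,"wy":0,"wz":11},
    {"x":10.1,"y":20.1,"z":0,"wx":0,"wy":0,"wz":12}
  ],
  "gripper": 75
}}

```text
time: 1.65
tool_pos: [0.4999, -0.0409, 0.4045]
ee_rot: [[-0.0, 0.223, 0.975], [0.0, 0.975, -0.223], [-1.0, 0.0, -0.0]]
ft_force: [0.7, -0.1, -0.2]
opening: 0.075
```

>>> {"name": "move_arm", "arguments": {
  "commands": [
    {"x":0,"y":1.8,"z":0,"wx":0,"wy":0,"wz":1},
    {"x":0,"y":3.6,"z":0,"wx":0,"wy":0,"wz":2},
    {"x":0,"y":5.4,"z":0,"wx":0,"wy":0,"wz":3},
    {"x":0,"y":7.2,"z":0,"wx":0,"wy":0,"wz":4.2},
    {"x":-0.1,"y":9.0,"z":0,"wx":0,"wy":0,"wz":5.4},
    {"x":-0.2,"y":10.8,"z":0,"wx":0,"wy":0,"wz":6.6},
    {"x":-0.2,"y":12.4,"z":0,"wx":0,"wy":0,"wz":7.66},
    {"x":-0.2,"y":13.2,"z":-0.5,"wx":0,"wy":0,"wz":7.66},
    {"x":-0.2,"y":13.2,"z":-1.5,"wx":0,"wy":0,"wz":7.66},
    {"x":-0.2,"y":13.2,"z":-2.5,"wx":0,"wy":0,"wz":7.66},
    {"x":-0.2,"y":13.2,"z":-2.5,"wx":0,"wy":0,"wz":7.66}
  ]
}}

```text
time: 3.02
tool_pos: [0.4934, 0.3524, 0.3272]
ee_rot: [[-0.004, -0.427, 0.904], [-0.003, 0.904, 0.427], [-1.0, -0.001, -0.005]]
ft_force: [0.3, -0.1, -0.0]
opening: 0.0749
```

```bash
python3 st.py
python3 - <<'E'
from plant import *
import cv2,numpy as np
c=get_calibration("wrist");p,d=get_image("wrist")
np.savez("wrist1.npz",p=p,d=d,K=c["intrinsics"],dist=c["dist"],r=c["rvec"],t=c["tvec"])
cv2.imwrite("pics/wrist2.png",p[...,::-1])
from h import *
z=load("wrist1.npz");hs=cv2.cvtColor(p,cv2.COLOR_RGB2HSV).astype(int);C=cloud(z)
m=(hs[...,0]>22)&(hs[...,0]<36)&(hs[...,1]>110)
n,l,st,ce=cv2.connectedComponentsWithStats(m.astype(np.uint8))
for i in range(1,n):
    if st[i,4]<300:continue
    mm=(l==i)&(np.abs(C[...,2]-.082)<.004)
    w=onz(z,np.argwhere(mm)[:,::-1],.082)[:,:2].astype(np.float32)
    if len(w)<50: continue
    print(ce[i],cv2.minAreaRect(w*1000),C[mm].mean(0))
E
```

```text
t 3.02 pos [0.4934 0.3524 0.3272] grasp [0.4927 0.3519 0.1722] jaw 25.26 down [-0.004 -0.003 -1.   ] F [ 0.26 -0.07 -0.04] T [ 0.    0.   -0.01] open 0.0749 j [ -8.  31. -43. 100.  25.  59. -35.]Traceback (most recent call last):
  File "<stdin>", line 13, in <module>
  File "h.py", line 10, in onz
    o,d=rays(z,uv);return o+d*((h-o[2])/d[:,2])[:,None]
        ~~~~^^^^^^
  File "h.py", line 6, in rays
    n=cv2.undistortPoints(uv,z["K"].astype(float),z["dist"].astype(float))[:,0]
      ~~~~~~~~~~~~~~~~~~~^^^^^^^^^^^^^^^^^^^^^^^^^^^^^^^^^^^^^^^^^^^^^^^^^
cv2.error: OpenCV(4.12.0) /io/opencv/modules/calib3d/src/undistort.dispatch.cpp:347: error: (-215:Assertion failed) CV_IS_MAT(_src) && CV_IS_MAT(_dst) && (_src->rows == 1 || _src->cols == 1) && (_dst->rows == 1 || _dst->cols == 1) && _src->cols + _src->rows - 1 == _dst->rows + _dst->cols - 1 && (CV_MAT_TYPE(_src->type) == CV_32FC2 || CV_MAT_TYPE(_src->type) == CV_64FC2) && (CV_MAT_TYPE(_dst->type) == CV_32FC2 || CV_MAT_TYPE(_dst->type) == CV_64FC2) in function 'cvUndistortPointsInternal'
```

View pics/wrist2.png

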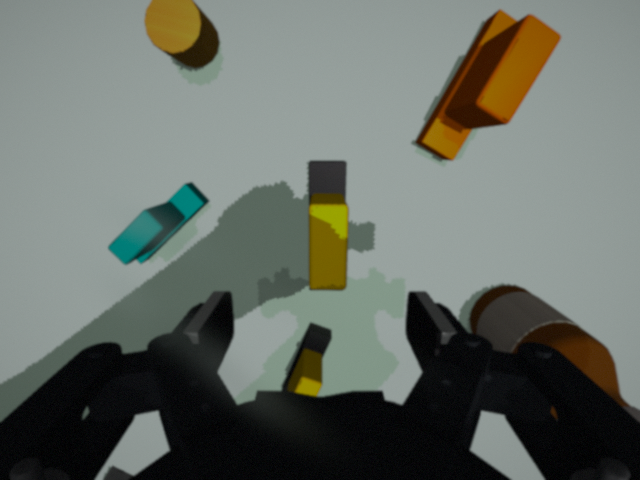

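The larger scraper sits upright at (328,245), parallel to the fingers. The bottle is at the right (530,340). I'll refine the numbers.

Run:
```python
from h import *
z=load("wrist1.npz");p=z["p"];hs=cv2.cvtColor(p,cv2.COLOR_RGB2HSV).astype(int);C=cloud(z)
m=(hs[...,0]>22)&(hs[...,0]<36)&(hs[...,1]>110);m[:150]=0;m[300:]=0
mm=m&(np.abs(C[...,2]-.082)<.004)
w=C[mm][:,:2].astype(np.float32)*1000
print(cv2.minAreaRect(w),C[mm].mean(0),mm.sum())
```

```text
((494.8392333984375, 358.0517272949219), (25.243379592895508, 59.35881805419922), 24.821388244628906) [0.49385638 0.35946525 0.08158334] 3248
```

>>> {"name": "move_arm", "arguments": {
  "commands": [
    {"x":0.02,"y":0.13,"z":-1.3,"wx":0,"wy":0,"wz":0},
    {"x":0.02,"y":0.13,"z":-2.6,"wx":0,"wy":0,"wz":0},
    {"x":0.02,"y":0.13,"z":-3.6,"wx":0,"wy":0,"wz":0},
    {"x":0.02,"y":0.13,"z":-4.0,"wx":0,"wy":0,"wz":0},
    {"x":0.02,"y":0.13,"z":-4.0,"wx":0,"wy":0,"wz":0}
  ]
}}

```text
time: 3.7
tool_pos: [0.4948, 0.3575, 0.2105]
ee_rot: [[0.001, -0.426, 0.905], [0.001, 0.905, 0.426], [-1.0, 0.0, 0.001]]
ft_force: [0.1, -0.4, 0.8]
opening: 0.0751
```

>>> {"name": "move_arm", "arguments": {
  "commands": [
    {"x":0,"y":0,"z":0,"wx":0,"wy":0,"wz":0},
    {"x":0,"y":0,"z":0,"wx":0,"wy":0,"wz":0},
    {"x":0,"y":0,"z":0,"wx":0,"wy":0,"wz":0},
    {"x":0,"y":0,"z":0,"wx":0,"wy":0,"wz":0},
    {"x":0,"y":0,"z":0,"wx":0,"wy":0,"wz":0},
    {"x":0,"y":0,"z":0,"wx":0,"wy":0,"wz":0}
  ],
  "gripper": 10,
  "squeeze": 60
}}

```text
time: 4.45
tool_pos: [0.4948, 0.3575, 0.2108]
ee_rot: [[0.001, -0.426, 0.905], [0.001, 0.905, 0.426], [-1.0, 0.0, 0.002]]
ft_force: [0.3, -1.6, 5.8]
opening: 0.0255
```

```bash
python3 st.py
```

```text
t 4.45 pos [0.4948 0.3575 0.2108] grasp [0.495  0.3576 0.0558] jaw 25.23 down [ 0.001  0.001 -1.   ] F [ 0.27 -1.57  5.83] T [-0.17  0.14 -0.03] open 0.0255 j [-13.  39. -38. 104.  32.  47. -42.]
```

>>> {"name": "move_arm", "arguments": {
  "commands": [
    {"x":0,"y":0,"z":1.5,"wx":0,"wy":0,"wz":0},
    {"x":0,"y":-0.5,"z":3.2,"wx":0,"wy":0,"wz":0},
    {"x":0.2,"y":-1.8,"z":4.4,"wx":0,"wy":0,"wz":-0.6},
    {"x":0.4,"y":-3.4,"z":5,"wx":0,"wy":0,"wz":-1.3},
    {"x":0.6,"y":-5.0,"z":5,"wx":0,"wy":0,"wz":-2},
    {"x":0.8,"y":-6.6,"z":5,"wx":0,"wy":0,"wz":-2.7},
    {"x":1.0,"y":-8.2,"z":5,"wx":0,"wy":0,"wz":-3.4},
    {"x":1.2,"y":-9.8,"z":5,"wx":0,"wy":0,"wz":-4.1},
    {"x":1.4,"y":-11.4,"z":5,"wx":0,"wy":0,"wz":-4.8},
    {"x":1.6,"y":-13.0,"z":5,"wx":0,"wy":0,"wz":-5.5},
    {"x":1.8,"y":-14.6,"z":5,"wx":0,"wy":0,"wz":-6.1},
    {"x":1.97,"y":-16.0,"z":5,"wx":0,"wy":0,"wz":-6.41}
  ]
}}

```text
time: 5.95
tool_pos: [0.553, -0.1248, 0.3589]
ee_rot: [[-0.002, 0.12, 0.993], [0.0, 0.993, -0.12], [-1.0, -0.0, -0.002]]
ft_force: [0.2, 0.4, -2.4]
opening: 0.025
```

>>> {"name": "move_arm", "arguments": {
  "commands": [
    {"x":0,"y":-0.4,"z":-0.5,"wx":0,"wy":0,"wz":0},
    {"x":0,"y":-0.4,"z":-1.5,"wx":0,"wy":0,"wz":0},
    {"x":0,"y":-0.4,"z":-2.3,"wx":0,"wy":0,"wz":0},
    {"x":0,"y":-0.4,"z":-2.3,"wx":0,"wy":0,"wz":0},
    {"x":0,"y":-0.4,"z":-2.3,"wx":0,"wy":0,"wz":0}
  ]
}}

```text
time: 6.58
tool_pos: [0.5538, -0.134, 0.2911]
ee_rot: [[0.001, 0.117, 0.993], [0.0, 0.993, -0.117], [-1.0, 0.001, 0.001]]
ft_force: [-0.5, 0.3, -1.3]
opening: 0.0253
```

```bash
python3 st.py
cat > snap.py <<'E'
import sys,cv2,numpy as np
from plant import *
n,out=sys.argv[1:3]
c=get_calibration(n);p,d=get_image(n)
np.savez(out+".npz",p=p,d=d,K=c["intrinsics"],dist=c["dist"],r=c["rvec"],t=c["tvec"])
if len(sys.argv)>3:
    u0,u1,v0,v1,f=map(int,sys.argv[3:]);p=cv2.resize(p[v0:v1,u0:u1],None,fx=f,fy=f,interpolation=cv2.INTER_CUBIC)
cv2.imwrite(f"pics/{out}.png",p[...,::-1])
E
python3 snap.py scene s3 190 370 160 310 4; python3 snap.py wrist w3
```

```text
t 6.58 pos [ 0.5538 -0.134   0.2911] grasp [ 0.5539 -0.134   0.1361] jaw -6.73 down [ 0.001  0.    -1.   ] F [-0.55  0.31 -1.26] T [-0.03  0.04 -0.03] open 0.0253 j [ 33.  28. -31. 107.  18.  50. -14.]
```

View pics/s3.png

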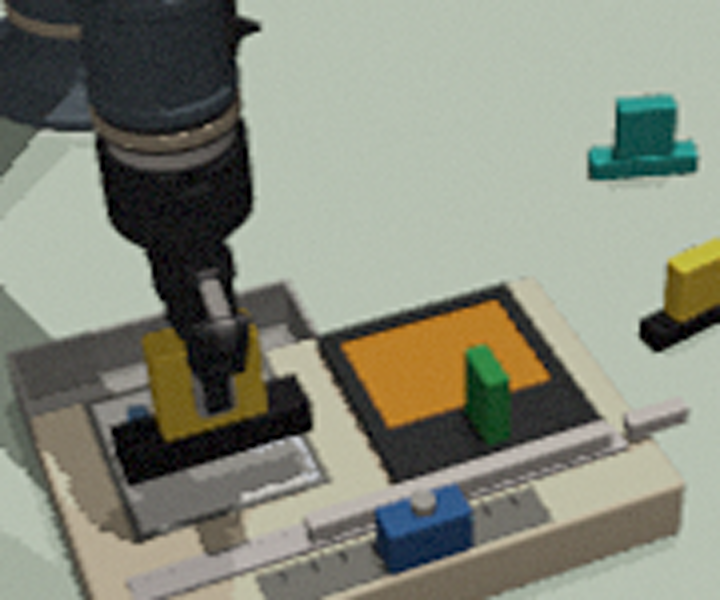

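View pics/w3.png

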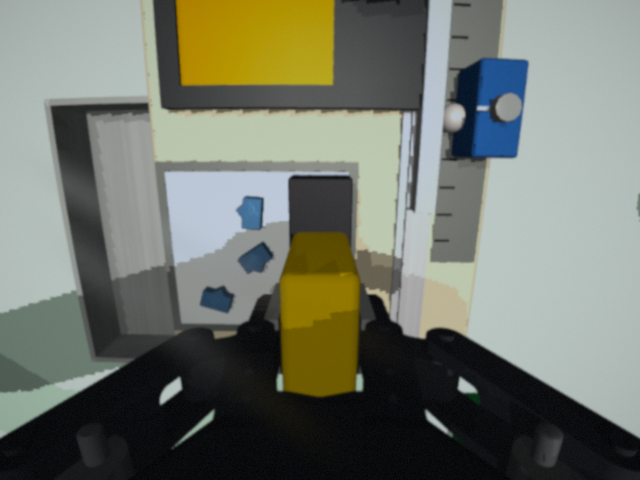

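The scene view shows the scraper held level over the window. The wrist view shows the three chips at (250,212), (255,258) and (217,299), all on the tray side of the foot at (320,205). I'll lower it to the deck now.

>>> {"name": "move_arm", "arguments": {
  "commands": [
    {"x":0,"y":0,"z":-0.6,"wx":0,"wy":0,"wz":0},
    {"x":0,"y":0,"z":-1.0,"wx":0,"wy":0,"wz":0},
    {"x":0,"y":0,"z":-1.1,"wx":0,"wy":0,"wz":0},
    {"x":0,"y":0,"z":-1.13,"wx":0,"wy":0,"wz":0},
    {"x":0,"y":0,"z":-1.13,"wx":0,"wy":0,"wz":0}
  ]
}}

```text
time: 7.3
tool_pos: [0.5537, -0.1347, 0.257]
ee_rot: [[0.001, 0.118, 0.993], [0.0, 0.993, -0.118], [-1.0, 0.0, 0.001]]
ft_force: [-0.3, 0.1, -3.2]
opening: 0.0254
```

```bash
python3 st.py
```

```text
t 7.3 pos [ 0.5537 -0.1347  0.257 ] grasp [ 0.5538 -0.1347  0.102 ] jaw -6.8 down [ 0.001  0.    -1.   ] F [-0.26  0.1  -3.17] T [-0.02 -0.05 -0.06] open 0.0254 j [ 32.  30. -30. 109.  20.  46. -16.]
```

>>> {"name": "move_arm", "arguments": {
  "commands": [
    {"x":-0.3,"y":0.036,"z":-0.01,"wx":0,"wy":0,"wz":0},
    {"x":-0.65,"y":0.078,"z":-0.01,"wx":0,"wy":0,"wz":0},
    {"x":-1.0,"y":0.12,"z":-0.01,"wx":0,"wy":0,"wz":0},
    {"x":-1.35,"y":0.162,"z":-0.01,"wx":0,"wy":0,"wz":0},
    {"x":-1.7,"y":0.204,"z":-0.01,"wx":0,"wy":0,"wz":0},
    {"x":-2.05,"y":0.246,"z":-0.01,"wx":0,"wy":0,"wz":0},
    {"x":-2.4,"y":0.288,"z":-0.01,"wx":0,"wy":0,"wz":0},
    {"x":-2.7,"y":0.323,"z":-0.01,"wx":0,"wy":0,"wz":0},
    {"x":-3.0,"y":0.359,"z":-0.01,"wx":0,"wy":0,"wz":0},
    {"x":-3.3,"y":0.395,"z":-0.01,"wx":0,"wy":0,"wz":0},
    {"x":-3.6,"y":0.431,"z":-0.01,"wx":0,"wy":0,"wz":0},
    {"x":-3.75,"y":0.449,"z":-0.01,"wx":0,"wy":0,"wz":0}
  ]
}}

```text
time: 8.8
tool_pos: [0.4403, -0.1212, 0.2565]
ee_rot: [[-0.0, 0.118, 0.993], [-0.0, 0.993, -0.118], [-1.0, -0.0, -0.0]]
ft_force: [-1.0, -0.1, -2.4]
opening: 0.0257
```

```bash
python3 st.py;python3 snap.py scene s4 190 370 160 310 4; python3 snap.py wrist w4
```

```text
t 8.8 pos [ 0.4403 -0.1212  0.2565] grasp [ 0.4402 -0.1212  0.1015] jaw -6.8 down [-0. -0. -1.] F [-0.96 -0.05 -2.39] T [-0.03  0.02 -0.09] open 0.0257 j [ 37.  22. -32. 123.  18.  39. -14.]
```

View pics/s4.png

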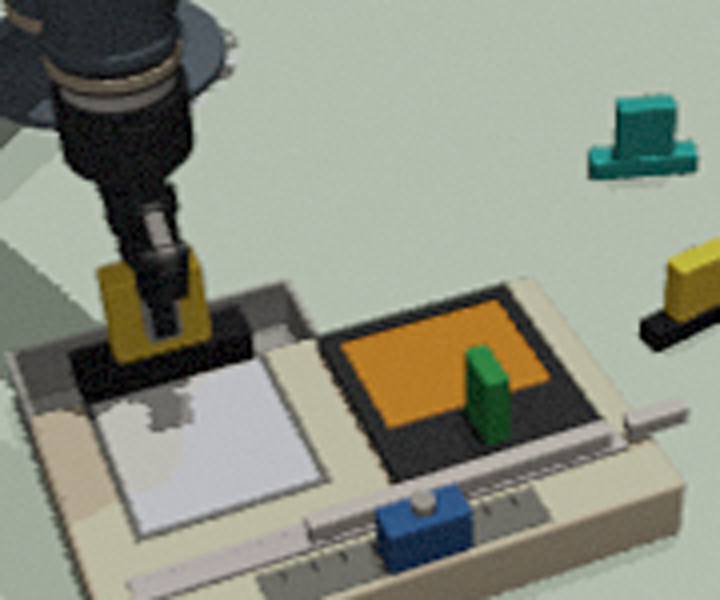

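View pics/w4.png

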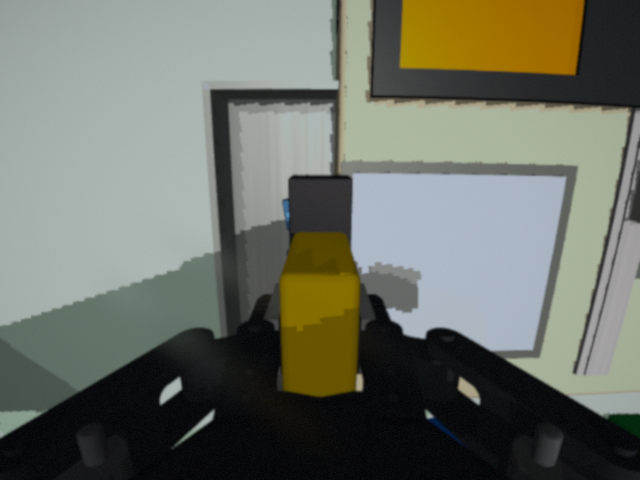

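The window is clear in both views. One chip shows at wrist (287,213) just under the front of the foot. I'll raise the scraper and check the tray.

>>> {"name": "move_arm", "arguments": {
  "commands": [
    {"x":0,"y":0,"z":0.8,"wx":0,"wy":0,"wz":0},
    {"x":0,"y":0,"z":2.0,"wx":0,"wy":0,"wz":0},
    {"x":0.6,"y":0,"z":3.2,"wx":0,"wy":0,"wz":0},
    {"x":2,"y":0,"z":3.4,"wx":0,"wy":0,"wz":0},
    {"x":2.4,"y":0,"z":3.4,"wx":0,"wy":0,"wz":0}
  ]
}}

```text
time: 9.52
tool_pos: [0.5153, -0.1213, 0.3596]
ee_rot: [[0.004, 0.118, 0.993], [0.0, 0.993, -0.118], [-1.0, 0.001, 0.004]]
ft_force: [-0.1, 0.3, -3.0]
opening: 0.025
```

```bash
python3 st.py; python3 snap.py wrist w5
python3 - <<'E'
from h import *
v=np.load("viewer.npz");R,org=v["R"],v["org"]
z=load("w5.npz");C=cloud(z);hs=cv2.cvtColor(z["p"],cv2.COLOR_RGB2HSV).astype(int)
m=((hs[...,0]>95)&(hs[...,0]<125)&(hs[...,1]>90)&(z["d"]>0)).astype(np.uint8)
n,l,st,ce=cv2.connectedComponentsWithStats(m)
for i in range(1,n):
    if st[i,4]<40: continue
    P=np.median(C[l==i],0);print(st[i,4],ce[i].round(),"viewer",np.round((P[:2]-org)@R,4),"z",P[2].round(4))
E
```

```text
t 9.53 pos [ 0.5153 -0.1213  0.3596] grasp [ 0.5159 -0.1212  0.2046] jaw -6.79 down [ 0.004  0.    -1.   ] F [-0.07  0.3  -2.98] T [ 0.09 -0.01  0.02] open 0.025 j [ 37.  20. -35. 109.  14.  55. -11.]
2761 [494. 132.] viewer [0.1159 0.0133] z 0.0762
261 [222. 204.] viewer [-0.1008 -0.0512] z 0.0129
255 [227. 230.] viewer [-0.0976 -0.0765] z 0.0128
179 [226. 264.] viewer [-0.1017 -0.111 ] z 0.013
121 [279. 383.] viewer [-0.0502 -0.2341] z 0.0346
67 [358. 386.] viewer [ 0.029  -0.2326] z 0.035
```

View pics/w5.png

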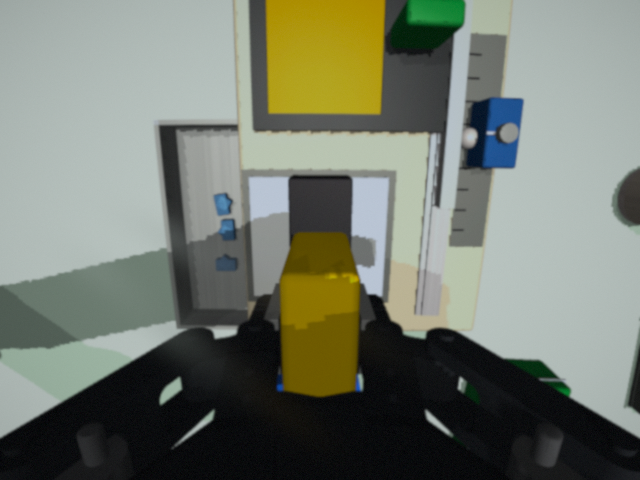

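All three chips lie on the tray floor at (222,204), (227,230) and (226,264), with tops at z 0.013 and viewer x about -0.10. Next I'll return the scraper to where it stood.

>>> {"name": "move_arm", "arguments": {
  "commands": [
    {"x":0.0,"y":1.0,"z":0.5,"wx":0,"wy":0,"wz":0.4},
    {"x":0.0,"y":2.7,"z":0.5,"wx":0,"wy":0,"wz":1.0},
    {"x":-0.1,"y":4.4,"z":0.5,"wx":0,"wy":0,"wz":1.7},
    {"x":-0.2,"y":6.1,"z":0.5,"wx":0,"wy":0,"wz":2.4},
    {"x":-0.3,"y":7.8,"z":0.5,"wx":0,"wy":0,"wz":3.1},
    {"x":-0.4,"y":9.5,"z":0.5,"wx":0,"wy":0,"wz":3.8},
    {"x":-0.5,"y":11.2,"z":0.3,"wx":0,"wy":0,"wz":4.5},
    {"x":-0.6,"y":12.9,"z":0,"wx":0,"wy":0,"wz":5.2},
    {"x":-0.61,"y":14.6,"z":-0.5,"wx":0,"wy":0,"wz":5.9},
    {"x":-0.61,"y":15.7,"z":-1.2,"wx":0,"wy":0,"wz":6.41},
    {"x":-0.61,"y":15.97,"z":-2.4,"wx":0,"wy":0,"wz":6.41},
    {"x":-0.61,"y":15.97,"z":-3.6,"wx":0,"wy":0,"wz":6.41}
  ]
}}

```text
time: 11.08
tool_pos: [0.4928, 0.3594, 0.2499]
ee_rot: [[-0.001, -0.43, 0.903], [0.0, 0.903, 0.43], [-1.0, 0.001, -0.0]]
ft_force: [0.9, -1.0, -2.3]
opening: 0.0257
```

>>> {"name": "move_arm", "arguments": {
  "commands": [
    {"x":0,"y":0,"z":-0.7,"wx":0,"wy":0,"wz":0},
    {"x":0,"y":0,"z":-1.1,"wx":0,"wy":0,"wz":0},
    {"x":0,"y":0,"z":-1.25,"wx":0,"wy":0,"wz":0},
    {"x":0,"y":0,"z":-1.32,"wx":0,"wy":0,"wz":0},
    {"x":0,"y":0,"z":-1.34,"wx":0,"wy":0,"wz":0},
    {"x":0,"y":0,"z":-1.34,"wx":0,"wy":0,"wz":0}
  ]
}}

```text
time: 11.82
tool_pos: [0.4949, 0.3579, 0.2109]
ee_rot: [[0.001, -0.426, 0.905], [0.001, 0.905, 0.426], [-1.0, 0.0, 0.001]]
ft_force: [0.2, -0.2, -2.9]
opening: 0.0255
```

```bash
python3 st.py
```

```text
t 11.82 pos [0.4949 0.3579 0.2109] grasp [0.495  0.358  0.0559] jaw 25.23 down [ 0.001  0.001 -1.   ] F [ 0.24 -0.15 -2.88] T [-0.08  0.02  0.04] open 0.0255 j [-12.  40. -40. 104.  34.  48. -43.]
```

>>> {"name": "move_arm", "arguments": {
  "commands": [
    {"x":0,"y":0,"z":-0.03,"wx":0,"wy":0,"wz":0},
    {"x":0,"y":0,"z":-0.05,"wx":0,"wy":0,"wz":0},
    {"x":0,"y":0,"z":-0.05,"wx":0,"wy":0,"wz":0}
  ]
}}

```text
time: 12.2
tool_pos: [0.4949, 0.3581, 0.2107]
ee_rot: [[0.001, -0.426, 0.905], [-0.0, 0.905, 0.426], [-1.0, -0.001, 0.001]]
ft_force: [-2.0, -3.3, 8.2]
opening: 0.0254
```

Contact at 8 N upward, so the foot is on the bench. I'll release it and rise straight up.

>>> {"name": "move_arm", "arguments": {
  "commands": [
    {"x":0,"y":0,"z":0.02,"wx":0,"wy":0,"wz":0},
    {"x":0,"y":0,"z":0.03,"wx":0,"wy":0,"wz":0},
    {"x":0,"y":0,"z":0.03,"wx":0,"wy":0,"wz":0},
    {"x":0,"y":0,"z":0.03,"wx":0,"wy":0,"wz":0},
    {"x":0,"y":0,"z":0.5,"wx":0,"wy":0,"wz":0},
    {"x":0,"y":0,"z":1.5,"wx":0,"wy":0,"wz":0},
    {"x":0,"y":0,"z":2.7,"wx":0,"wy":0,"wz":0},
    {"x":0,"y":0,"z":4.0,"wx":0,"wy":0,"wz":0},
    {"x":0,"y":0,"z":4.0,"wx":0,"wy":0,"wz":0}
  ],
  "gripper": 75
}}

```text
time: 13.32
tool_pos: [0.495, 0.3591, 0.3332]
ee_rot: [[0.006, -0.427, 0.904], [0.005, 0.904, 0.427], [-1.0, 0.002, 0.007]]
ft_force: [-0.3, 0.3, -0.5]
opening: 0.075
```

```bash
python3 st.py; python3 snap.py wrist w6; python3 snap.py top t6 290 430 175 300 5
python3 - <<'E'
from h import *
z=load("w6.npz");p=z["p"];hs=cv2.cvtColor(p,cv2.COLOR_RGB2HSV).astype(int);C=cloud(z)
m=(hs[...,0]>22)&(hs[...,0]<36)&(hs[...,1]>110);m[:150]=0;m[330:]=0
mm=m&(np.abs(C[...,2]-.082)<.006)
print("scraper top",cv2.minAreaRect(C[mm][:,:2].astype(np.float32)*1000),np.percentile(C[mm][:,2],[5,50,95]))
v=np.load("viewer.npz");R,org=v["R"],v["org"]
z=load("t6.npz");p=z["p"];C=cloud(z);hs=cv2.cvtColor(p,cv2.COLOR_RGB2HSV).astype(int)
m=(hs[...,0]>50)&(hs[...,0]<80)&(hs[...,1]>100);m[:180]=0;m[250:]=0;m[:,:300]=0;m[:,430:]=0
w=onz(z,np.argwhere(m)[:,::-1],.108)[:,:2];print("fin",m.sum(),w.mean(0),((w-org)@R).mean(0),((w-org)@R).min(0),((w-org)@R).max(0))
E
```

```text
t 13.32 pos [0.495  0.3591 0.3332] grasp [0.4959 0.3598 0.1782] jaw 25.26 down [ 0.006  0.005 -1.   ] F [-0.34  0.28 -0.53] T [-0.01 -0.01 -0.02] open 0.075 j [ -7.  32. -46.  99.  26.  59. -37.]
scraper top ((494.1597595214844, 358.5726318359375), (25.094635009765625, 58.56572723388672), 24.285266876220703) [0.07996063 0.08164264 0.08275309]
fin 47 [0.60285766 0.01717088] [0.06032207 0.07734721] [0.04383653 0.07140848] [0.07523992 0.08297472]
```

View pics/w6.png

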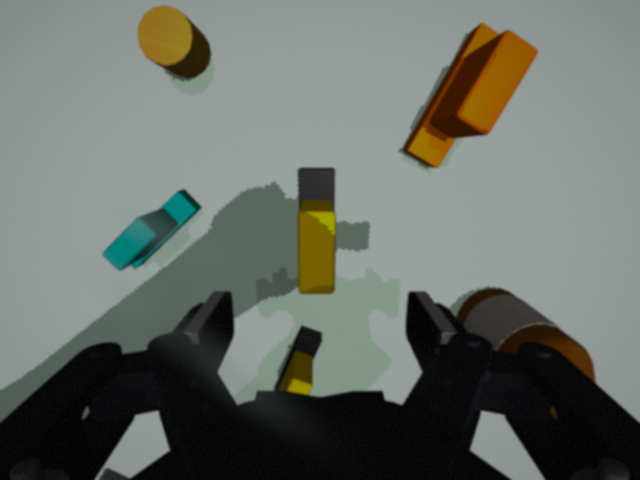

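View pics/t6.png

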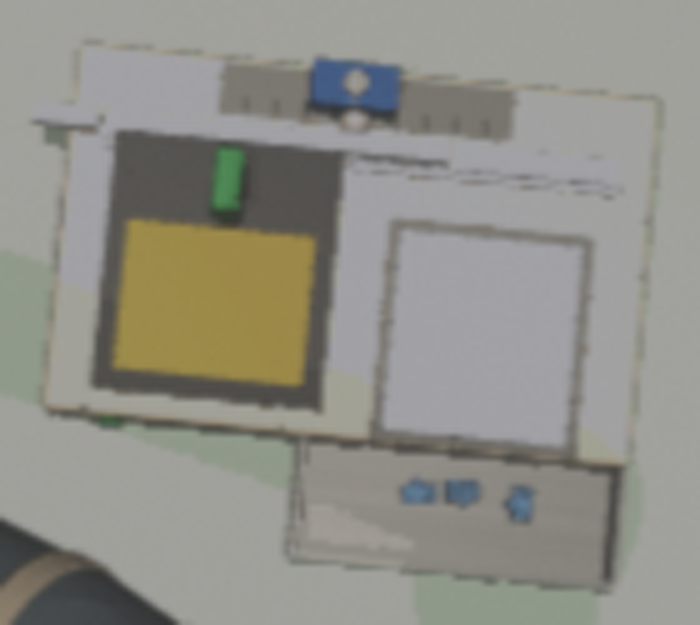

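The wrist view shows the scraper standing upright at (317,245), top at z 0.082, and released. The top view shows the chips in the tray at crop (418,492), (462,491) and (520,503), and the fin unmoved at crop (228,180). Next is the fin.

>>> {"name": "move_arm", "arguments": {
  "commands": [
    {"x":0.2,"y":-0.6,"z":0.6,"wx":0,"wy":0,"wz":0.8},
    {"x":0.7,"y":-2.0,"z":1,"wx":0,"wy":0,"wz":2.2},
    {"x":1.2,"y":-3.6,"z":1,"wx":0,"wy":0,"wz":3.7},
    {"x":1.7,"y":-5.2,"z":1,"wx":0,"wy":0,"wz":5.2},
    {"x":2.2,"y":-6.8,"z":1,"wx":0,"wy":0,"wz":6.7},
    {"x":2.7,"y":-8.4,"z":1,"wx":0,"wy":0,"wz":8.2},
    {"x":3.2,"y":-10,"z":1,"wx":0,"wy":0,"wz":9.7},
    {"x":3.59,"y":-11.2,"z":0.6,"wx":0,"wy":0,"wz":11},
    {"x":3.59,"y":-11.35,"z":-0.2,"wx":0,"wy":0,"wz":11.58},
    {"x":3.59,"y":-11.35,"z":-0.6,"wx":0,"wy":0,"wz":11.58},
    {"x":3.59,"y":-11.35,"z":-0.6,"wx":0,"wy":0,"wz":11.58},
    {"x":3.59,"y":-11.35,"z":-0.6,"wx":0,"wy":0,"wz":11.58}
  ]
}}

```text
time: 14.92
tool_pos: [0.6022, 0.0191, 0.3115]
ee_rot: [[0.001, -0.993, 0.117], [0.001, 0.117, 0.993], [-1.0, -0.001, 0.001]]
ft_force: [0.1, -0.3, 0.1]
opening: 0.0753
```

```bash
python3 st.py; python3 snap.py wrist w7
python3 - <<'E'
from h import *
v=np.load("viewer.npz");R,org=v["R"],v["org"]
z=load("w7.npz");C=cloud(z);hs=cv2.cvtColor(z["p"],cv2.COLOR_RGB2HSV).astype(int)
m=(hs[...,0]>50)&(hs[...,0]<80)&(hs[...,1]>100)&(np.abs(C[...,2]-.108)<.004)
print(m.sum(),np.argwhere(m).mean(0)[::-1]);r=cv2.minAreaRect(C[m][:,:2].astype(np.float32)*1000);print(r,np.round((np.array(r[0])/1000-org)@R,4))
E
```

```text
t 14.93 pos [0.6022 0.0191 0.3115] grasp [0.6024 0.0192 0.1565] jaw 83.29 down [ 0.001  0.001 -1.   ] F [ 0.12 -0.29  0.14] T [0.01 0.02 0.02] open 0.0753 j [ 34.  38. -57. 101.  36.  61.  47.]
1671 [317.20047876 273.51107121]
((600.79248046875, 17.820606231689453), (15.885032653808594, 34.4788818359375), 82.5906982421875) [0.0582 0.0777]
```

View pics/w7.png

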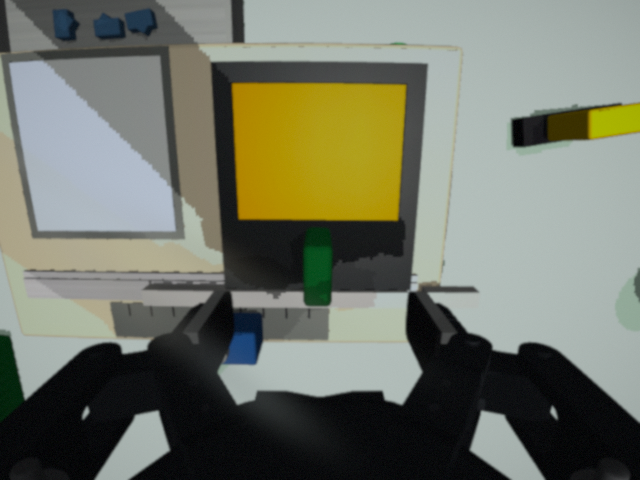

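The fin is centred between the fingers at (317,270), with yaw within 1° of the jaws. Its measured centre is (0.601, 0.0178). I'll descend and close.

>>> {"name": "move_arm", "arguments": {
  "commands": [
    {"x":-0.03,"y":0.02,"z":-1.0,"wx":0,"wy":0,"wz":0},
    {"x":-0.03,"y":0.02,"z":-1.8,"wx":0,"wy":0,"wz":0},
    {"x":-0.03,"y":0.02,"z":-2.2,"wx":0,"wy":0,"wz":0},
    {"x":-0.03,"y":0.02,"z":-2.27,"wx":0,"wy":0,"wz":0},
    {"x":-0.03,"y":0.02,"z":-2.27,"wx":0,"wy":0,"wz":0}
  ]
}}

```text
time: 15.6
tool_pos: [0.6018, 0.0182, 0.2433]
ee_rot: [[0.001, -0.993, 0.119], [0.0, 0.119, 0.993], [-1.0, -0.001, 0.001]]
ft_force: [-0.6, 0.7, 0.1]
opening: 0.075
```

>>> {"name": "move_arm", "arguments": {
  "commands": [
    {"x":0,"y":0,"z":0,"wx":0,"wy":0,"wz":0},
    {"x":0,"y":0,"z":0,"wx":0,"wy":0,"wz":0},
    {"x":0,"y":0,"z":0,"wx":0,"wy":0,"wz":0},
    {"x":0,"y":0,"z":0,"wx":0,"wy":0,"wz":0},
    {"x":0,"y":0,"z":0,"wx":0,"wy":0,"wz":0},
    {"x":0,"y":0,"z":0,"wx":0,"wy":0,"wz":0},
    {"x":0,"y":0,"z":0,"wx":0,"wy":0,"wz":0}
  ],
  "gripper": 5,
  "squeeze": 40
}}

```text
time: 16.48
tool_pos: [0.6016, 0.0179, 0.2431]
ee_rot: [[0.0, -0.993, 0.12], [-0.0, 0.12, 0.993], [-1.0, -0.0, -0.0]]
ft_force: [-1.3, 0.1, 3.9]
opening: 0.0156
```

```bash
python3 st.py
```

```text
t 16.48 pos [0.6016 0.0179 0.2431] grasp [0.6016 0.0179 0.0881] jaw 83.13 down [ 0. -0. -1.] F [-1.32  0.08  3.93] T [-0.12  0.23 -0.32] open 0.0156 j [ 31.  42. -53. 104.  41.  55.  43.]
```

>>> {"name": "move_arm", "arguments": {
  "commands": [
    {"x":-0.024,"y":-0.2,"z":0,"wx":0,"wy":0,"wz":0},
    {"x":-0.072,"y":-0.6,"z":0,"wx":0,"wy":0,"wz":0},
    {"x":-0.12,"y":-1.0,"z":0,"wx":0,"wy":0,"wz":0},
    {"x":-0.168,"y":-1.4,"z":0,"wx":0,"wy":0,"wz":0},
    {"x":-0.216,"y":-1.8,"z":0,"wx":0,"wy":0,"wz":0},
    {"x":-0.263,"y":-2.2,"z":0,"wx":0,"wy":0,"wz":0},
    {"x":-0.311,"y":-2.6,"z":0,"wx":0,"wy":0,"wz":0},
    {"x":-0.347,"y":-2.9,"z":0,"wx":0,"wy":0,"wz":0},
    {"x":-0.383,"y":-3.2,"z":0,"wx":0,"wy":0,"wz":0},
    {"x":-0.407,"y":-3.4,"z":0,"wx":0,"wy":0,"wz":0},
    {"x":-0.425,"y":-3.55,"z":0,"wx":0,"wy":0,"wz":0},
    {"x":-0.425,"y":-3.55,"z":0,"wx":0,"wy":0,"wz":0}
  ]
}}

```text
time: 17.98
tool_pos: [0.5885, -0.0877, 0.243]
ee_rot: [[-0.0, -0.993, 0.118], [0.002, 0.118, 0.993], [-1.0, 0.001, 0.002]]
ft_force: [-2.4, 3.1, 5.1]
opening: 0.0157
```

```bash
cat > sl.py <<'E'
import numpy as np
from plant import *
v=np.load("viewer.npz");R,org=v["R"],v["org"]
s=read_state();E=np.array(s["ee_rot"]);g=np.array(s["tool_pos"])+.155*E[:,0]
gv=(g[:2]-org)@R;f=np.array(s["ft_force"]);fv=f[:2]@R
print("t",round(s["time"],2),"grasp viewer",gv.round(4),"z",g[2].round(4),"slid",round((0.0179-(-0.05245)),3)*0,"notch~",round(gv[1]+.070,4),"Fv",fv.round(2),"Fz",f[2].round(2),"open",round(s["opening"],4))
E
python3 sl.py; python3 st.py; python3 snap.py wrist w8;python3 snap.py scene s8 190 370 160 310 4
```

```text
t 17.98 grasp viewer [ 0.0584 -0.0282] z 0.088 slid 0.0 notch~ 0.0418 Fv [-2.79  2.78] Fz 5.08 open 0.0157
t 17.98 pos [ 0.5885 -0.0877  0.243 ] grasp [ 0.5884 -0.0874  0.088 ] jaw 83.2 down [-0.     0.002 -1.   ] F [-2.44  3.1   5.08] T [ 0.24  0.47 -0.34] open 0.0157 j [ 42.  42. -54. 105.  41.  55.  53.]
```

View pics/w8.png

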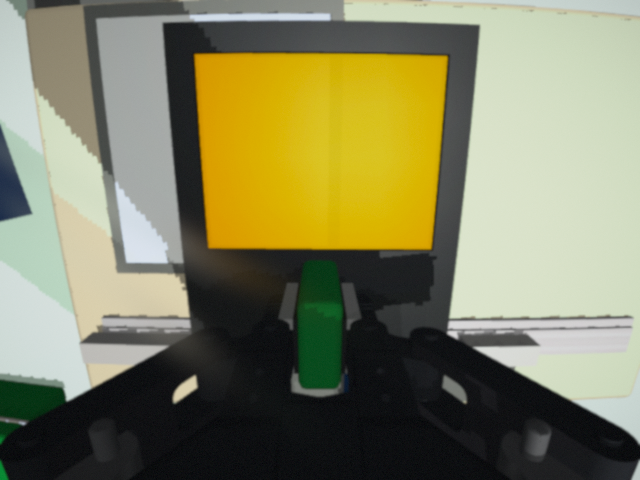

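View pics/s8.png

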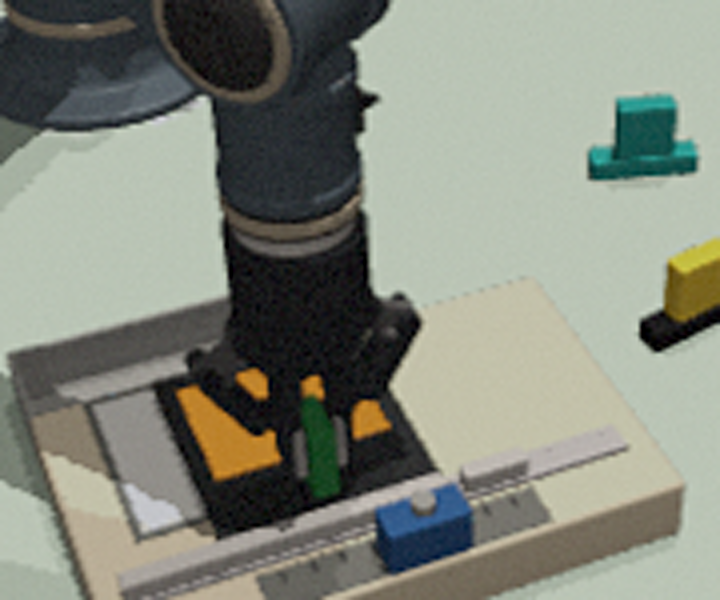

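The fin is firmly held, with 2.8 N of sliding resistance, and the filter follows. The groove is about 30 mm before the block's middle. I'll close in on it, then use small steps.

>>> {"name": "move_arm", "arguments": {
  "commands": [
    {"x":-0.012,"y":-0.1,"z":-0.02,"wx":0,"wy":0,"wz":0},
    {"x":-0.024,"y":-0.2,"z":-0.02,"wx":0,"wy":0,"wz":0},
    {"x":-0.036,"y":-0.3,"z":-0.02,"wx":0,"wy":0,"wz":0},
    {"x":-0.045,"y":-0.38,"z":-0.02,"wx":0,"wy":0,"wz":0},
    {"x":-0.045,"y":-0.38,"z":-0.02,"wx":0,"wy":0,"wz":0}
  ]
}}

```text
time: 18.7
tool_pos: [0.5872, -0.0981, 0.243]
ee_rot: [[-0.0, -0.993, 0.118], [0.002, 0.118, 0.993], [-1.0, 0.0, 0.002]]
ft_force: [-3.4, 4.0, 7.8]
opening: 0.0156
```

```bash
python3 sl.py
```

```text
t 18.7 grasp viewer [ 0.0584 -0.0386] z 0.088 slid 0.0 notch~ 0.0314 Fv [-3.83  3.58] Fz 7.76 open 0.0156
```

>>> {"name": "move_arm", "arguments": {
  "commands": [
    {"x":-0.006,"y":-0.05,"z":0,"wx":0,"wy":0,"wz":0},
    {"x":-0.008,"y":-0.07,"z":0,"wx":0,"wy":0,"wz":0}
  ]
}}

```text
time: 18.95
tool_pos: [0.5869, -0.0996, 0.243]
ee_rot: [[0.0, -0.993, 0.117], [0.004, 0.117, 0.993], [-1.0, 0.0, 0.004]]
ft_force: [-2.9, 6.4, 7.4]
opening: 0.0156
```

```bash
python3 sl.py
```

```text
t 18.95 grasp viewer [ 0.0584 -0.0399] z 0.088 slid 0.0 notch~ 0.0301 Fv [-3.64  5.97] Fz 7.35 open 0.0156
```

>>> {"name": "move_arm", "arguments": {
  "commands": [
    {"x":-0.006,"y":-0.05,"z":0,"wx":0,"wy":0,"wz":0},
    {"x":-0.006,"y":-0.05,"z":0,"wx":0,"wy":0,"wz":0}
  ]
}}

```text
time: 19.2
tool_pos: [0.5868, -0.1014, 0.243]
ee_rot: [[0.0, -0.993, 0.117], [0.003, 0.117, 0.993], [-1.0, 0.0, 0.003]]
ft_force: [-3.4, 6.0, 7.4]
opening: 0.0156
```

```bash
python3 sl.py
```

```text
t 19.2 grasp viewer [ 0.0584 -0.0418] z 0.088 slid 0.0 notch~ 0.0282 Fv [-4.09  5.56] Fz 7.43 open 0.0156
```

>>> {"name": "move_arm", "arguments": {
  "commands": [
    {"x":-0.02,"y":-0.02,"z":0.03,"wx":0,"wy":0,"wz":0},
    {"x":-0.02,"y":-0.05,"z":0.03,"wx":0,"wy":0,"wz":0},
    {"x":-0.02,"y":-0.05,"z":0.03,"wx":0,"wy":0,"wz":0}
  ]
}}

```text
time: 19.58
tool_pos: [0.5864, -0.1033, 0.2431]
ee_rot: [[0.001, -0.993, 0.118], [0.003, 0.118, 0.993], [-1.0, -0.0, 0.004]]
ft_force: [-0.0, 5.0, 2.2]
opening: 0.0154
```

```bash
python3 sl.py
```

```text
t 19.57 grasp viewer [ 0.0583 -0.0437] z 0.0881 slid 0.0 notch~ 0.0263 Fv [-0.62  4.99] Fz 2.24 open 0.0154
```

>>> {"name": "move_arm", "arguments": {
  "commands": [
    {"x":-0.006,"y":-0.05,"z":0,"wx":0,"wy":0,"wz":0},
    {"x":-0.006,"y":-0.05,"z":0,"wx":0,"wy":0,"wz":0}
  ]
}}

```text
time: 19.82
tool_pos: [0.5862, -0.1051, 0.2431]
ee_rot: [[0.001, -0.993, 0.118], [0.003, 0.118, 0.993], [-1.0, -0.0, 0.003]]
ft_force: [-0.4, 5.3, 1.7]
opening: 0.0159
```

```bash
python3 sl.py
```

```text
t 19.82 grasp viewer [ 0.0583 -0.0456] z 0.0881 slid 0.0 notch~ 0.0244 Fv [-1.08  5.22] Fz 1.72 open 0.0159
```

>>> {"name": "move_arm", "arguments": {
  "commands": [
    {"x":-0.006,"y":-0.05,"z":0,"wx":0,"wy":0,"wz":0},
    {"x":-0.006,"y":-0.05,"z":0,"wx":0,"wy":0,"wz":0}
  ]
}}

```text
time: 20.08
tool_pos: [0.586, -0.1069, 0.2431]
ee_rot: [[0.0, -0.993, 0.118], [0.002, 0.118, 0.993], [-1.0, -0.0, 0.002]]
ft_force: [-0.2, 4.8, 2.4]
opening: 0.0153
```

```bash
python3 sl.py
```

```text
t 20.07 grasp viewer [ 0.0583 -0.0475] z 0.0881 slid 0.0 notch~ 0.0225 Fv [-0.78  4.78] Fz 2.35 open 0.0153
```

>>> {"name": "move_arm", "arguments": {
  "commands": [
    {"x":-0.006,"y":-0.05,"z":0,"wx":0,"wy":0,"wz":0},
    {"x":-0.006,"y":-0.05,"z":0,"wx":0,"wy":0,"wz":0}
  ]
}}

```text
time: 20.32
tool_pos: [0.5858, -0.1087, 0.2431]
ee_rot: [[0.0, -0.993, 0.118], [0.002, 0.118, 0.993], [-1.0, 0.0, 0.002]]
ft_force: [-1.0, 6.2, 2.2]
opening: 0.0155
```

```bash
python3 sl.py
```

```text
t 20.32 grasp viewer [ 0.0583 -0.0494] z 0.0881 slid 0.0 notch~ 0.0206 Fv [-1.68  6.  ] Fz 2.19 open 0.0155
```

>>> {"name": "move_arm", "arguments": {
  "commands": [
    {"x":-0.006,"y":-0.05,"z":0,"wx":0,"wy":0,"wz":0},
    {"x":-0.006,"y":-0.05,"z":0,"wx":0,"wy":0,"wz":0}
  ]
}}

```text
time: 20.58
tool_pos: [0.5856, -0.1104, 0.2431]
ee_rot: [[0.0, -0.993, 0.119], [0.001, 0.119, 0.993], [-1.0, 0.0, 0.001]]
ft_force: [-0.4, 4.4, 2.7]
opening: 0.0155
```

```bash
python3 sl.py
```

```text
t 20.57 grasp viewer [ 0.0583 -0.0511] z 0.0881 slid 0.0 notch~ 0.0189 Fv [-0.9   4.32] Fz 2.75 open 0.0155
```

>>> {"name": "move_arm", "arguments": {
  "commands": [
    {"x":-0.006,"y":-0.05,"z":0,"wx":0,"wy":0,"wz":0},
    {"x":-0.006,"y":-0.05,"z":0,"wx":0,"wy":0,"wz":0}
  ]
}}

```text
time: 20.82
tool_pos: [0.5854, -0.112, 0.2431]
ee_rot: [[-0.0, -0.993, 0.119], [0.001, 0.119, 0.993], [-1.0, 0.0, 0.001]]
ft_force: [-1.3, 5.3, 2.7]
opening: 0.0157
```

```bash
python3 sl.py
```

```text
t 20.82 grasp viewer [ 0.0583 -0.0528] z 0.0881 slid 0.0 notch~ 0.0172 Fv [-1.97  5.11] Fz 2.66 open 0.0157
```

>>> {"name": "move_arm", "arguments": {
  "commands": [
    {"x":-0.006,"y":-0.05,"z":0,"wx":0,"wy":0,"wz":0},
    {"x":-0.006,"y":-0.05,"z":0,"wx":0,"wy":0,"wz":0}
  ]
}}

```text
time: 21.08
tool_pos: [0.5852, -0.1138, 0.243]
ee_rot: [[-0.0, -0.993, 0.119], [0.001, 0.119, 0.993], [-1.0, 0.0, 0.001]]
ft_force: [-0.9, 5.0, 3.5]
opening: 0.0156
```

```bash
python3 sl.py
```

```text
t 21.07 grasp viewer [ 0.0583 -0.0547] z 0.088 slid 0.0 notch~ 0.0153 Fv [-1.45  4.89] Fz 3.53 open 0.0156
```

>>> {"name": "move_arm", "arguments": {
  "commands": [
    {"x":-0.005,"y":-0.04,"z":0,"wx":0,"wy":0,"wz":0},
    {"x":-0.005,"y":-0.04,"z":0,"wx":0,"wy":0,"wz":0}
  ]
}}

```text
time: 21.32
tool_pos: [0.585, -0.1156, 0.243]
ee_rot: [[-0.001, -0.993, 0.12], [-0.001, 0.12, 0.993], [-1.0, 0.001, -0.001]]
ft_force: [-1.8, 3.0, 4.8]
opening: 0.0158
```

```bash
python3 sl.py
```

```text
t 21.32 grasp viewer [ 0.0583 -0.0567] z 0.088 slid 0.0 notch~ 0.0133 Fv [-2.1   2.73] Fz 4.8 open 0.0158
```

Resistance dropped to 2.7 N and the fin jumped further than commanded, which may be the pull-in. Another 1 mm.

>>> {"name": "move_arm", "arguments": {
  "commands": [
    {"x":-0.004,"y":-0.03,"z":0,"wx":0,"wy":0,"wz":0},
    {"x":-0.004,"y":-0.03,"z":0,"wx":0,"wy":0,"wz":0}
  ]
}}

```text
time: 21.58
tool_pos: [0.5848, -0.1169, 0.243]
ee_rot: [[-0.001, -0.993, 0.12], [-0.001, 0.12, 0.993], [-1.0, 0.001, -0.001]]
ft_force: [-2.5, 1.6, 4.7]
opening: 0.0157
```

```bash
python3 sl.py
```

```text
t 21.57 grasp viewer [ 0.0583 -0.0581] z 0.088 slid 0.0 notch~ 0.0119 Fv [-2.69  1.24] Fz 4.65 open 0.0157
```

>>> {"name": "move_arm", "arguments": {
  "commands": [
    {"x":-0.004,"y":-0.03,"z":0,"wx":0,"wy":0,"wz":0},
    {"x":-0.004,"y":-0.03,"z":0,"wx":0,"wy":0,"wz":0}
  ]
}}

```text
time: 21.82
tool_pos: [0.5847, -0.1183, 0.243]
ee_rot: [[-0.001, -0.993, 0.12], [-0.002, 0.12, 0.993], [-1.0, 0.001, -0.002]]
ft_force: [-3.9, 0.2, 6.4]
opening: 0.0157
```

```bash
python3 sl.py
```

```text
t 21.82 grasp viewer [ 0.0583 -0.0597] z 0.088 slid 0.0 notch~ 0.0103 Fv [-3.91 -0.29] Fz 6.43 open 0.0157
```

>>> {"name": "move_arm", "arguments": {
  "commands": [
    {"x":-0.003,"y":-0.025,"z":0,"wx":0,"wy":0,"wz":0},
    {"x":-0.003,"y":-0.025,"z":0,"wx":0,"wy":0,"wz":0}
  ]
}}

```text
time: 22.08
tool_pos: [0.5846, -0.119, 0.243]
ee_rot: [[-0.001, -0.993, 0.12], [-0.002, 0.12, 0.993], [-1.0, 0.001, -0.002]]
ft_force: [-3.5, 1.6, 5.6]
opening: 0.0158
```

```bash
python3 sl.py
```

```text
t 22.07 grasp viewer [ 0.0583 -0.0604] z 0.088 slid 0.0 notch~ 0.0096 Fv [-3.65  1.18] Fz 5.57 open 0.0158
```

>>> {"name": "move_arm", "arguments": {
  "commands": [
    {"x":-0.003,"y":-0.025,"z":0,"wx":0,"wy":0,"wz":0},
    {"x":-0.003,"y":-0.025,"z":0,"wx":0,"wy":0,"wz":0}
  ]
}}

```text
time: 22.32
tool_pos: [0.5845, -0.1196, 0.243]
ee_rot: [[-0.001, -0.993, 0.12], [-0.002, 0.12, 0.993], [-1.0, 0.001, -0.002]]
ft_force: [-2.9, 1.3, 5.3]
opening: 0.0154
```

```bash
python3 sl.py
```

```text
t 22.32 grasp viewer [ 0.0583 -0.0609] z 0.088 slid 0.0 notch~ 0.0091 Fv [-3.06  0.92] Fz 5.35 open 0.0154
```

>>> {"name": "move_arm", "arguments": {
  "commands": [
    {"x":-0.003,"y":-0.025,"z":0,"wx":0,"wy":0,"wz":0},
    {"x":-0.003,"y":-0.025,"z":0,"wx":0,"wy":0,"wz":0}
  ]
}}

```text
time: 22.58
tool_pos: [0.5845, -0.1203, 0.243]
ee_rot: [[-0.001, -0.993, 0.12], [-0.001, 0.12, 0.993], [-1.0, 0.001, -0.002]]
ft_force: [-3.2, -0.1, 5.6]
opening: 0.0161
```

```bash
python3 sl.py
```

```text
t 22.57 grasp viewer [ 0.0583 -0.0616] z 0.088 slid 0.0 notch~ 0.0084 Fv [-3.12 -0.43] Fz 5.57 open 0.0161
```

>>> {"name": "move_arm", "arguments": {
  "commands": [
    {"x":-0.003,"y":-0.025,"z":0,"wx":0,"wy":0,"wz":0},
    {"x":-0.003,"y":-0.025,"z":0,"wx":0,"wy":0,"wz":0}
  ]
}}

```text
time: 22.82
tool_pos: [0.5844, -0.121, 0.243]
ee_rot: [[-0.001, -0.993, 0.12], [-0.001, 0.12, 0.993], [-1.0, 0.001, -0.002]]
ft_force: [-2.9, 0.3, 4.8]
opening: 0.0156
```

```bash
python3 sl.py
```

```text
t 22.82 grasp viewer [ 0.0583 -0.0623] z 0.088 slid 0.0 notch~ 0.0077 Fv [-2.88 -0.06] Fz 4.77 open 0.0156
```

>>> {"name": "move_arm", "arguments": {
  "commands": [
    {"x":-0.003,"y":-0.025,"z":0,"wx":0,"wy":0,"wz":0},
    {"x":-0.003,"y":-0.025,"z":0,"wx":0,"wy":0,"wz":0}
  ]
}}

```text
time: 23.08
tool_pos: [0.5843, -0.1217, 0.243]
ee_rot: [[-0.001, -0.993, 0.12], [-0.001, 0.12, 0.993], [-1.0, 0.001, -0.001]]
ft_force: [-3.4, 0.5, 5.1]
opening: 0.0155
```

```bash
python3 sl.py
```

```text
t 23.07 grasp viewer [ 0.0583 -0.063 ] z 0.088 slid 0.0 notch~ 0.007 Fv [-3.42  0.06] Fz 5.05 open 0.0155
```

>>> {"name": "move_arm", "arguments": {
  "commands": [
    {"x":-0.003,"y":-0.025,"z":0,"wx":0,"wy":0,"wz":0},
    {"x":-0.003,"y":-0.025,"z":0,"wx":0,"wy":0,"wz":0}
  ]
}}

```text
time: 23.32
tool_pos: [0.5842, -0.1224, 0.243]
ee_rot: [[-0.001, -0.993, 0.12], [-0.001, 0.12, 0.993], [-1.0, 0.001, -0.001]]
ft_force: [-3.4, 1.7, 5.8]
opening: 0.0155
```

```bash
python3 sl.py
```

```text
t 23.32 grasp viewer [ 0.0583 -0.0636] z 0.088 slid 0.0 notch~ 0.0064 Fv [-3.58  1.3 ] Fz 5.84 open 0.0155
```

>>> {"name": "move_arm", "arguments": {
  "commands": [
    {"x":-0.003,"y":-0.025,"z":0,"wx":0,"wy":0,"wz":0},
    {"x":-0.003,"y":-0.025,"z":0,"wx":0,"wy":0,"wz":0}
  ]
}}

```text
time: 23.58
tool_pos: [0.5842, -0.1227, 0.243]
ee_rot: [[-0.001, -0.993, 0.12], [-0.001, 0.12, 0.993], [-1.0, 0.001, -0.001]]
ft_force: [-3.0, 2.5, 5.6]
opening: 0.0154
```

```bash
python3 sl.py
```

```text
t 23.57 grasp viewer [ 0.0583 -0.0639] z 0.088 slid 0.0 notch~ 0.0061 Fv [-3.28  2.13] Fz 5.57 open 0.0154
```

>>> {"name": "move_arm", "arguments": {
  "commands": [
    {"x":-0.003,"y":-0.025,"z":0,"wx":0,"wy":0,"wz":0},
    {"x":-0.003,"y":-0.025,"z":0,"wx":0,"wy":0,"wz":0}
  ]
}}

```text
time: 23.82
tool_pos: [0.5841, -0.123, 0.243]
ee_rot: [[-0.0, -0.993, 0.119], [0.0, 0.119, 0.993], [-1.0, 0.0, 0.0]]
ft_force: [-2.0, 3.0, 4.6]
opening: 0.0157
```

```bash
python3 sl.py
```

```text
t 23.82 grasp viewer [ 0.0583 -0.0641] z 0.088 slid 0.0 notch~ 0.0059 Fv [-2.33  2.77] Fz 4.55 open 0.0157
```

>>> {"name": "move_arm", "arguments": {
  "commands": [
    {"x":-0.003,"y":-0.025,"z":0,"wx":0,"wy":0,"wz":0},
    {"x":-0.003,"y":-0.025,"z":0,"wx":0,"wy":0,"wz":0}
  ]
}}

```text
time: 24.08
tool_pos: [0.584, -0.1234, 0.2431]
ee_rot: [[-0.0, -0.993, 0.119], [0.001, 0.119, 0.993], [-1.0, 0.0, 0.001]]
ft_force: [-3.4, 3.6, 5.5]
opening: 0.0151
```

```bash
python3 sl.py
```

```text
t 24.07 grasp viewer [ 0.0583 -0.0643] z 0.0881 slid 0.0 notch~ 0.0057 Fv [-3.83  3.18] Fz 5.48 open 0.0151
```

>>> {"name": "move_arm", "arguments": {
  "commands": [
    {"x":-0.004,"y":-0.03,"z":0,"wx":0,"wy":0,"wz":0},
    {"x":-0.004,"y":-0.03,"z":0,"wx":0,"wy":0,"wz":0}
  ]
}}

```text
time: 24.32
tool_pos: [0.5839, -0.1237, 0.2431]
ee_rot: [[0.0, -0.993, 0.118], [0.002, 0.118, 0.993], [-1.0, 0.0, 0.002]]
ft_force: [-2.4, 5.8, 4.5]
opening: 0.0154
```

```bash
python3 sl.py; python3 snap.py top t9 290 430 175 300 5; python3 snap.py scene s9 190 370 160 310 4
```

```text
t 24.32 grasp viewer [ 0.0583 -0.0645] z 0.0881 slid 0.0 notch~ 0.0055 Fv [-3.09  5.42] Fz 4.51 open 0.0154
```

View pics/t9.png

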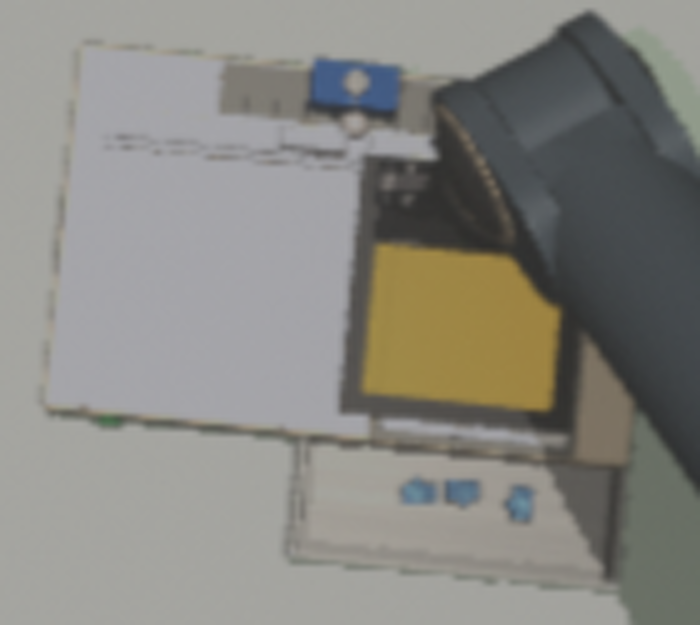

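View pics/s9.png

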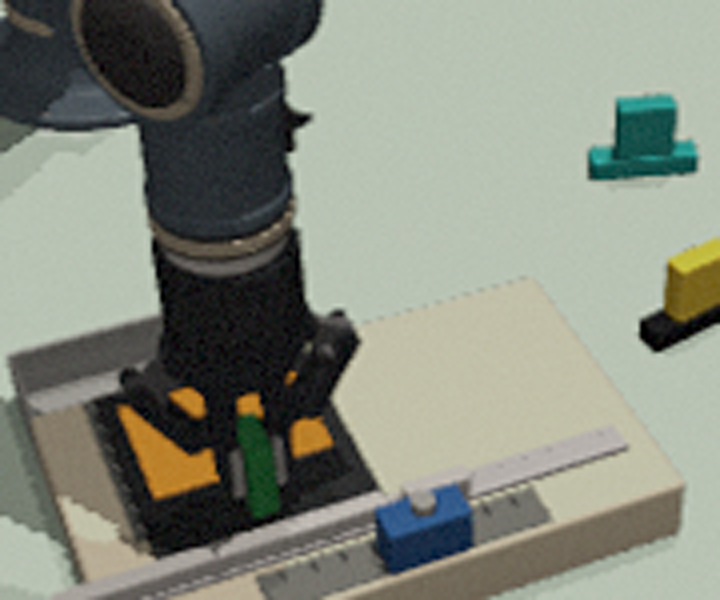

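The pictures show the filter over the window, the chips in the tray, and the bar's end just past the block. One more small push should tell a held notch from plain friction (it was about 5 N on the flat).

>>> {"name": "move_arm", "arguments": {
  "commands": [
    {"x":-0.004,"y":-0.03,"z":0,"wx":0,"wy":0,"wz":0},
    {"x":-0.004,"y":-0.03,"z":0,"wx":0,"wy":0,"wz":0}
  ]
}}

```text
time: 24.68
tool_pos: [0.5838, -0.1241, 0.243]
ee_rot: [[0.0, -0.993, 0.118], [0.003, 0.118, 0.993], [-1.0, -0.0, 0.003]]
ft_force: [-2.7, 6.4, 3.8]
opening: 0.0155
```

```bash
python3 sl.py
```

```text
t 24.68 grasp viewer [ 0.0582 -0.0648] z 0.088 slid 0.0 notch~ 0.0052 Fv [-3.48  6.07] Fz 3.76 open 0.0155
```

>>> {"name": "move_arm", "arguments": {
  "commands": [
    {"x":-0.004,"y":-0.035,"z":0,"wx":0,"wy":0,"wz":0},
    {"x":-0.004,"y":-0.035,"z":0,"wx":0,"wy":0,"wz":0}
  ]
}}

```text
time: 24.92
tool_pos: [0.5838, -0.1245, 0.2431]
ee_rot: [[0.001, -0.993, 0.117], [0.004, 0.117, 0.993], [-1.0, -0.0, 0.004]]
ft_force: [-1.9, 8.2, 2.8]
opening: 0.0151
```

```bash
python3 sl.py
```

```text
t 24.93 grasp viewer [ 0.0583 -0.065 ] z 0.0881 slid 0.0 notch~ 0.005 Fv [-2.87  7.91] Fz 2.84 open 0.0151
```

At 7.9 N it holds without sliding, well above the 5 N plateau, so the ball is seated. I'll ease the push back to near neutral and hold still.

>>> {"name": "move_arm", "arguments": {
  "commands": [
    {"x":0.006,"y":0.05,"z":0,"wx":0,"wy":0,"wz":0},
    {"x":0.012,"y":0.1,"z":0,"wx":0,"wy":0,"wz":0},
    {"x":0.012,"y":0.1,"z":0,"wx":0,"wy":0,"wz":0},
    {"x":0.012,"y":0.1,"z":0,"wx":0,"wy":0,"wz":0},
    {"x":0.012,"y":0.1,"z":0,"wx":0,"wy":0,"wz":0}
  ]
}}

```text
time: 25.55
tool_pos: [0.584, -0.1235, 0.243]
ee_rot: [[-0.0, -0.993, 0.119], [0.0, 0.119, 0.993], [-1.0, 0.0, 0.0]]
ft_force: [-3.8, 3.4, 5.7]
opening: 0.0155
```

```bash
python3 sl.py
python3 - <<'E'
from h import *
v=np.load("viewer.npz");R,org=v["R"],v["org"]
for f in ["t9","w7"]:
    z=load(f+".npz");C=cloud(z);hs=cv2.cvtColor(z["p"],cv2.COLOR_RGB2HSV).astype(int)
    m=(hs[...,0]>100)&(hs[...,0]<125)&(hs[...,1]>90)&(np.abs(C[...,2]-.077)<.004)
    n,l,st,ce=cv2.connectedComponentsWithStats(m.astype(np.uint8))
    i=1+st[1:,4].argmax();w=(C[l==i][:,:2]-org)@R;print(f,st[i,4],ce[i],"block y range",w[:,1].min(),w[:,1].max())
z=load("t9.npz");C=cloud(z);p=z["p"];hs=cv2.cvtColor(p,cv2.COLOR_RGB2HSV).astype(int)
m=(hs[...,0]>15)&(hs[...,0]<30)&(hs[...,1]>100)&(hs[...,2]>100);m[:170]=0;m[300:]=0;m[:,:300]=0;m[:,430:]=0
w=(onz(z,np.argwhere(m)[:,::-1],.058)[:,:2]-org)@R;print("pane +y edge now",np.percentile(w[:,1],99))
z=load("t6.npz");p=z["p"];hs=cv2.cvtColor(p,cv2.COLOR_RGB2HSV).astype(int)
m=(hs[...,0]>15)&(hs[...,0]<30)&(hs[...,1]>100)&(hs[...,2]>100);m[:170]=0;m[300:]=0;m[:,:300]=0;m[:,430:]=0
w=(onz(z,np.argwhere(m)[:,::-1],.058)[:,:2]-org)@R;print("pane +y edge before",np.percentile(w[:,1],99))
E
```

```text
t 25.55 grasp viewer [ 0.0582 -0.0646] z 0.088 slid 0.0 notch~ 0.0054 Fv [-4.22  2.94] Fz 5.75 open 0.0155
t9 152 [384.75657895 124.70394737] block y range -0.06606388122132574 -0.01677007923697265
w7 872 [242.57798165 348.02866972] block y range 0.012900070422258785 0.035287700932976826
pane +y edge now -0.012396713288581015
pane +y edge before 0.12997142410002083
```

>>> {"name": "move_arm", "arguments": {
  "commands": [
    {"x":0.006,"y":0.05,"z":0,"wx":0,"wy":0,"wz":0},
    {"x":0.012,"y":0.1,"z":0,"wx":0,"wy":0,"wz":0},
    {"x":0.012,"y":0.1,"z":0,"wx":0,"wy":0,"wz":0}
  ]
}}

```text
time: 25.92
tool_pos: [0.5843, -0.1218, 0.243]
ee_rot: [[-0.001, -0.993, 0.12], [-0.002, 0.12, 0.993], [-1.0, 0.001, -0.002]]
ft_force: [-3.6, -0.1, 5.8]
opening: 0.0158
```

```bash
python3 sl.py
```

```text
t 25.93 grasp viewer [ 0.0583 -0.0631] z 0.088 slid 0.0 notch~ 0.0069 Fv [-3.6  -0.52] Fz 5.77 open 0.0158
```

>>> {"name": "move_arm", "arguments": {
  "commands": [
    {"x":0.006,"y":0.05,"z":0,"wx":0,"wy":0,"wz":0},
    {"x":0.006,"y":0.05,"z":0,"wx":0,"wy":0,"wz":0}
  ]
}}

```text
time: 26.18
tool_pos: [0.5845, -0.1204, 0.243]
ee_rot: [[-0.001, -0.993, 0.12], [-0.002, 0.12, 0.993], [-1.0, 0.001, -0.002]]
ft_force: [-3.4, 0.9, 6.4]
opening: 0.0153
```

```bash
python3 sl.py
```

```text
t 26.18 grasp viewer [ 0.0583 -0.0617] z 0.088 slid 0.0 notch~ 0.0083 Fv [-3.52  0.52] Fz 6.37 open 0.0153
```

>>> {"name": "move_arm", "arguments": {
  "commands": [
    {"x":0.006,"y":0.05,"z":0,"wx":0,"wy":0,"wz":0},
    {"x":0.006,"y":0.05,"z":0,"wx":0,"wy":0,"wz":0}
  ]
}}

```text
time: 26.42
tool_pos: [0.5846, -0.1192, 0.243]
ee_rot: [[-0.001, -0.993, 0.121], [-0.003, 0.121, 0.993], [-1.0, 0.001, -0.003]]
ft_force: [-4.4, -0.8, 6.0]
opening: 0.0153
```

```bash
python3 sl.py
```

```text
t 26.43 grasp viewer [ 0.0583 -0.0606] z 0.088 slid 0.0 notch~ 0.0094 Fv [-4.25 -1.33] Fz 5.99 open 0.0153
```

>>> {"name": "move_arm", "arguments": {
  "commands": [
    {"x":0.004,"y":0.035,"z":0,"wx":0,"wy":0,"wz":0},
    {"x":0.004,"y":0.035,"z":0,"wx":0,"wy":0,"wz":0}
  ]
}}

```text
time: 26.68
tool_pos: [0.5847, -0.1187, 0.243]
ee_rot: [[-0.002, -0.993, 0.121], [-0.004, 0.121, 0.993], [-1.0, 0.001, -0.004]]
ft_force: [-4.2, -2.0, 7.1]
opening: 0.0158
```

```bash
python3 sl.py
```

```text
t 26.68 grasp viewer [ 0.0583 -0.0603] z 0.088 slid 0.0 notch~ 0.0097 Fv [-3.94 -2.48] Fz 7.15 open 0.0158
```

>>> {"name": "move_arm", "arguments": {
  "commands": [
    {"x":0.006,"y":0.05,"z":0,"wx":0,"wy":0,"wz":0},
    {"x":0.006,"y":0.05,"z":0,"wx":0,"wy":0,"wz":0}
  ]
}}

```text
time: 26.92
tool_pos: [0.5848, -0.1181, 0.243]
ee_rot: [[-0.002, -0.993, 0.122], [-0.005, 0.122, 0.993], [-1.0, 0.002, -0.005]]
ft_force: [-4.9, -4.1, 8.3]
opening: 0.0158
```

```bash
python3 sl.py
```

```text
t 26.93 grasp viewer [ 0.0583 -0.0599] z 0.088 slid 0.0 notch~ 0.0101 Fv [-4.38 -4.7 ] Fz 8.32 open 0.0158
```

>>> {"name": "move_arm", "arguments": {
  "commands": [
    {"x":0.006,"y":0.05,"z":0,"wx":0,"wy":0,"wz":0},
    {"x":0.006,"y":0.05,"z":0,"wx":0,"wy":0,"wz":0}
  ]
}}

```text
time: 27.18
tool_pos: [0.585, -0.1174, 0.243]
ee_rot: [[-0.003, -0.992, 0.123], [-0.007, 0.123, 0.992], [-1.0, 0.002, -0.007]]
ft_force: [-6.1, -7.5, 8.8]
opening: 0.0155
```

```bash
python3 sl.py
```

```text
t 27.18 grasp viewer [ 0.0583 -0.0594] z 0.088 slid 0.0 notch~ 0.0106 Fv [-5.13 -8.15] Fz 8.83 open 0.0155
```

It also resists 8 N backwards, so the ball holds it in both directions. I'll return to the middle of the play and settle.

>>> {"name": "move_arm", "arguments": {
  "commands": [
    {"x":-0.012,"y":-0.1,"z":0,"wx":0,"wy":0,"wz":0},
    {"x":-0.023,"y":-0.19,"z":0,"wx":0,"wy":0,"wz":0},
    {"x":-0.023,"y":-0.2,"z":0,"wx":0,"wy":0,"wz":0},
    {"x":-0.023,"y":-0.2,"z":0,"wx":0,"wy":0,"wz":0},
    {"x":-0.023,"y":-0.2,"z":0,"wx":0,"wy":0,"wz":0},
    {"x":-0.023,"y":-0.2,"z":0,"wx":0,"wy":0,"wz":0}
  ]
}}

```text
time: 27.92
tool_pos: [0.5844, -0.1208, 0.243]
ee_rot: [[-0.001, -0.993, 0.12], [-0.002, 0.12, 0.993], [-1.0, 0.001, -0.002]]
ft_force: [-3.9, 0.9, 6.7]
opening: 0.0156
```

```bash
python3 sl.py; python3 snap.py scene s10; python3 sl.py
```

```text
t 27.93 grasp viewer [ 0.0583 -0.0621] z 0.088 slid 0.0 notch~ 0.0079 Fv [-3.97  0.45] Fz 6.66 open 0.0156
t 27.98 grasp viewer [ 0.0583 -0.0621] z 0.088 slid 0.0 notch~ 0.0079 Fv [-3.82 -0.13] Fz 6.48 open 0.0157
```

View pics/s10.png

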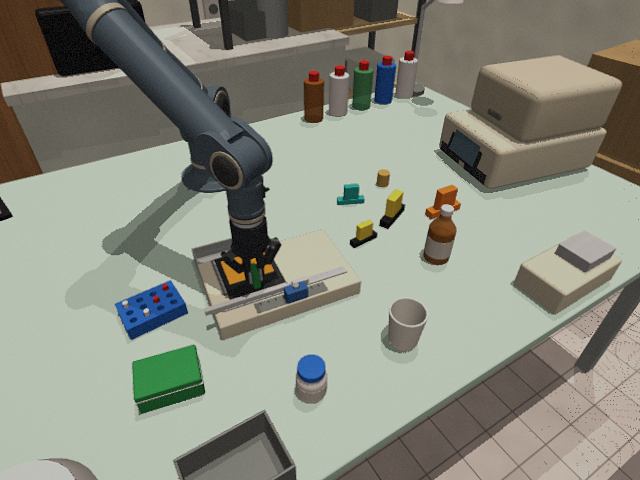

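The scraper stands upright at (394,208), and the rack, box and bottle are where they were. The fin is held, with the filter over the window at (250,272) and at rest. Handing in.

```bash
python3 -c "
from plant import *
print(sign_off())"
```

```text
the job is handed in; nothing more can be done
None
```

The job is handed in at about 28 s: all three chips were swept into the tray, the scraper is back on the bench, and the filter sits in the notch with the fin still held. No verdict was reported.

- **Chips:** I swept them off the window in one pass with the larger yellow scraper. The wrist camera then showed all three on the tray floor, tops at z 0.013 and viewer x about -0.10.
- **Scraper:** I put it back where it had stood and let go. It measured upright, with its top at z 0.082.
- **Filter:** I slid it about 140 mm by the fin until the resistance fell from about 5 N to about 0 N. It then held against about 8 N in both directions, so I centred it in that play and kept the grip set to 40 N. The groove works out to about viewer y 0.008, against an index block middle of about 0.010.
- **Bystanders:** The rack, box and bottle looked unmoved in the last picture; I judged that by eye.

**What disagreed or stayed unconfirmed:**
- My first two moves were refused as "invalid input" because rows left out keys. Nothing moved.
- The free play in the notch felt like about 3 mm at the grasp rather than the stated 1 to 2 mm, probably arm and pad give.
- I couldn't see the ball, so its seating rests on the forces alone.
- Position estimates from different views differed by up to a few mm. One automatic check of the block's position picked up the wrong region and I discarded it.

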